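# Change the glue warmer over from varnish bottles to glue jars

### The arm

A 6-joint arm with a two-finger parallel gripper is mounted at the origin on the work surface. World frame = base frame: x ahead of the robot, y to its left, z up, the work surface at z = 0. Lengths are in m, angles in degrees, forces in N, time in s.
With the tool pointing down it reaches from about 0.325 to 0.9 m from the base axis. Payload 6.1 kg.
Tool frame: the origin (TCP) lies midway between the tips of the shut fingers; the grasp point (between the pads) lies 19 mm behind it (arm.grip_point_offset is the distance from the TCP to the grasp point, in m); x points along the fingers, z is the direction in which the jaws open and shut, and the axes are right-handed (so a half turn about x gives the same grasp; the last joint's range is limited). The gripper opens to 87 mm and grips with 3 to 60 N. Pads are 19 mm wide; open, the fingers measure 117 mm over their backs; the gripper's body (75 mm by 190 mm) begins 51 mm behind the grasp point.
Start: joints at [-74.949, 12.628, 87.462, -0, 79.91, -7.225], TCP at [0.237, -0.578, 0.223] pointing down, gripper open.
Joint ranges: [-170.65, 170.65], [-52.31, 119.04], [5.05, 147.46], [-71.25, 251.25], [11.57, 151.72], [-153.62, 153.62]. Speed limits (degrees/s): [147.25, 147.25, 172.46, 180, 180, 180].

### API

Orientations are given as a 3x3 rotation matrix whose columns are the frame's x, y, z axes.
In Python, from plant import arm gives the robot as it stands.
- The arm moves only by the tool arm_command, never from a script. Its arguments are lists of equal length, an entry for each row: "gripper": the opening, from 0 (shut) to 1 (fully open); "linear": the shift along the world's x, y, z in mm, a list of three; "turn": the turn, a rotation vector about the world's x, y, z in degrees, a list of three. In form: {"gripper": [gripper, ...], "linear": [[tx, ty, tz], ...], "turn": [[wx, wy, wz], ...]}. A call has 1 to 10 rows; each row shifts and turns the pose as measured when the row begins; what a row does not reach is not made up. A row lasts 1/8 s, in which the tool goes at most 62.5 mm and 10.7 degrees, less where a joint would pass 70% of its speed; a pose out of reach is approached as far as the arm can. A call is refused whole if a number of a shift passes 62.5 or a number of a turn 10.7, either way. A call with a gripper value outside its range is refused whole. The fingers move at their own pace and stop on an object; "newtons" is the grip in N (left out, the last holds). Time passes only in rows, so rows that do not move let the fingers close. It gives the time, the measured TCP pose, the force and the opening at its end, in the units of the state.
- arm.sense(): the state, without advancing time (a new reading comes with each control period).
- arm.read_camera(name): name is "side" or "top"; returns a dict with "frame" (400x640x3 uint8, red, green, blue), "fx", "fy", "cx", "cy" (pixels), "rvec" (rotation vector, rad) and "tvec" (3), from world to camera coordinates, as OpenCV has them. Camera axes: x right, y down, z forward; pixel columns grow to the right and rows downward; lengths in m; the calibration is good to about 2 mm. A picture is of the moment at which its call begins. There is no depth.
- arm.sign_off(): hands the job in, once; it reports no verdict.
The state is a dict: "time_s": time; "joints": joint angles; "qd": joint speeds; "tau": joint torques, N m; "tool_pos": TCP position; "tool_rot": TCP orientation; "force": force on the tool from outside, world axes, zero at the start; "torque": the same for the moment, N m; "grip_width": finger opening in m.
Only numpy, scipy, OpenCV 4.12 (cv2) and the standard library are available. Lean on these libraries where they do the work, as an engineer would, in place of code of your own. Each camera call takes 0.05 s, during which the arm holds its last target.

### The job

Change over the bench warmer: first switch it off at the isolator, and never handle a bottle or jar while the isolator is on. Then stand every varnish bottle from the hot plate on the cork mat, stand every glue jar from the tray on the hot plate, turn the thermostat dial down to the glue mark (60 on its scale), and last of all switch the isolator back on. Keep the bottles upright and leave the clamp, brush and saucer alone.

Things in the scene. Friction and masses are not known exactly. Their poses are not given: they have to be found in the camera images.
- warmer: bench warmer, fixed for the run: a grey housing 300 (its x) x 220 (its y) x 60 mm high, with the hot plate on its rear (+x) part and the thermostat dial on the dark control deck at its front (-x, towards the robot); origin at the centre of its underside; stands somewhat turned
- plate (a point): centre of the hot plate's upper face, 60 mm above the bench, axes as the warmer's: a bare aluminium square, 190 x 190 mm clear inside a spill lip 5 mm high and 8 mm wide; about 45 mm behind the warmer's centre. Room for four jars, 2 x 2, at 90 mm pitch
- dial_scale (a point): on the dial axis at deck level (60 mm up), 104 mm in front of the warmer's centre; axes as the warmer's. White scale 0 to 100 over 270 degrees clockwise, long ticks every 10, short every 5; 0 lies 135 degrees anticlockwise of the warmer's +x seen from above, 50 along +x, 60 at 27 degrees clockwise of +x, with the glue mark, a broad white dash 9 x 4 mm, outside it
- dial_grip (a point): on the dial's axis at the height to grip, 24.5 mm above the deck. The dial is a black disc 50 mm across and 9 mm high carrying an upright bar grip 46 mm long, 14 mm thick, from 9 to 35 mm above the deck; a white line marks the pointer end of the bar. This point's axes turn with the dial: at joint value 0 its x and y are the warmer's
- dial_pointer (a point): tip of the dial's pointer end, 23 mm out from the dial's axis, at the grip height; the bar lies along the line from dial_grip to this point
- dial (a joint): thermostat angle, 0 to 4.712 rad clockwise from above, 0.0471 rad per scale unit: 0 is scale 0, 4.712 is scale 100, the glue mark (60) is 2.827. It stays where it is left (0.03 N m of friction); it starts at 75 to 98
- isolator: rotary isolator, fixed for the run: a grey and white enclosure 88 x 88 x 54 mm on the bench with a black handle on top; origin at the centre of its underside; a black dash on its cover on the +x side is ON (I), a black ring on the +y side is OFF (O); stands somewhat turned
- isolator_axis (a point): on the handle's axis at the top of the cover's escutcheon, 57 mm above the bench; axes as the isolator's
- handle_grip (a point): on the handle's axis at the height to grip, 80 mm above the bench. The handle is a disc 48 mm across and 8 mm high carrying an upright bar grip 58 mm long, 14 mm thick, its top 92 mm and its underside (top of the disc) 65 mm above the bench
- handle_pointer (a point): tip of the pointer end of the handle (white line), 29 mm out from the axis at grip height; the bar lies along the line from handle_grip to this point; it points at the ring (+y of the isolator) when off and at the dash (+x) when on
- isolator_handle (a joint): handle angle, 0 off, 1.571 on, growing clockwise from above; an over-centre spring (at most 0.1 N m) pulls it home to the nearer end, so that past the middle (0.785) it snaps over and stays; starts on
- mat: cork mat on the bench, fixed, 130 (its x) x 160 (its y) x 6 mm thick; origin at the centre of its underside, so the top is 6 mm up. The mat and the isolator stand to the robot's right, one nearer and one farther; which is which varies
- tray: wooden jar tray on the bench to the robot's left, fixed, 212 x 212 mm, floor 6 mm up, a rim 6 mm wide whose top is 14 mm above the bench; origin at the centre of its underside
- bottle1: amber glass varnish bottle, 35 mm diameter to 56 mm up, then a neck and a black 25 mm cap, 80 mm tall in all, about 90 g; starts standing on the warmer's plate; origin at the centre of its underside, z up its axis. One or two are present (None when absent)
- bottle2: amber glass varnish bottle, 35 mm diameter to 56 mm up, then a neck and a black 25 mm cap, 80 mm tall in all, about 90 g; starts standing on the warmer's plate; origin at the centre of its underside, z up its axis. One or two are present (None when absent)
- jar1: squat clear glass glue jar with a steel screw lid, 46 mm diameter (lid 45 mm), 46 mm tall, about 120 g; starts standing in the tray; origin at the centre of its underside, z up its axis. Two to four of the jars are present (None when absent)
- jar2: squat clear glass glue jar with a steel screw lid, 46 mm diameter (lid 45 mm), 46 mm tall, about 120 g; starts standing in the tray; origin at the centre of its underside, z up its axis. Two to four of the jars are present (None when absent)
- jar3: squat clear glass glue jar with a steel screw lid, 46 mm diameter (lid 45 mm), 46 mm tall, about 120 g; starts standing in the tray; origin at the centre of its underside, z up its axis. Two to four of the jars are present (None when absent)
- jar4: squat clear glass glue jar with a steel screw lid, 46 mm diameter (lid 45 mm), 46 mm tall, about 120 g; starts standing in the tray; origin at the centre of its underside, z up its axis. Two to four of the jars are present (None when absent)
- clamp: violin maker's spool clamp lying on the bench behind the warmer: two wooden spools 32 mm across on a steel rod 130 mm long, brass nut; origin below its middle. Leave alone
- brush: flat varnish brush lying about 190 mm long, on the bench behind the tray; leave alone
- saucer: white saucer 110 mm across, 16 mm high, on the bench behind the warmer; leave alone
There are look-alikes about, which are no part of the job. What is shaped like the jar4 but blue or orange is not meant.

How it is judged (in metres and radians):
On the way, in this order (a step that is already met when the one before it is completed fails the run):
1. the isolator is switched off (value of joint isolator_handle below 0.25 rad), for 0.2 s.
2. with the isolator still off, every bottle stands on the cork mat, every jar stands on the hot plate, and the dial is at the glue mark (x of bottle1 in the frame of mat between -0.053 and 0.053 m and y of bottle1 in the frame of mat between -0.068 and 0.068 m and z of bottle1 in the frame of mat between 0.002 and 0.01 m and angle between each of bottle1, bottle2, jar1, jar2, jar3, jar4's own z axis and vertical below 0.1 rad and linear speed of each of bottle1, bottle2, jar1, jar2, jar3, jar4 below 0.03 m/s and x of bottle2 in the frame of mat between -0.053 and 0.053 m and y of bottle2 in the frame of mat between -0.068 and 0.068 m and z of bottle2 in the frame of mat between 0.002 and 0.01 m and x of jar1 in the frame of plate between -0.078 and 0.078 m and y of jar1 in the frame of plate between -0.078 and 0.078 m and z of jar1 in the frame of plate between -0.004 and 0.004 m and x of jar2 in the frame of plate between -0.078 and 0.078 m and y of jar2 in the frame of plate between -0.078 and 0.078 m and z of jar2 in the frame of plate between -0.004 and 0.004 m and x of jar3 in the frame of plate between -0.078 and 0.078 m and y of jar3 in the frame of plate between -0.078 and 0.078 m and z of jar3 in the frame of plate between -0.004 and 0.004 m and x of jar4 in the frame of plate between -0.078 and 0.078 m and y of jar4 in the frame of plate between -0.078 and 0.078 m and z of jar4 in the frame of plate between -0.004 and 0.004 m and value of joint dial between 2.67743 and 2.97743 rad and value of joint isolator_handle below 0.25 rad), for 0.2 s.
3. the isolator is switched on (value of joint isolator_handle above 1.32 rad), for 0.2 s.
At the end, for the whole second after the job is handed in: Every bottle present stands upright and still on the cork mat (overhang at most 5 mm), every jar present stands upright and still on the hot plate inside its lip, the dial is at 60 within 3 units (2.827 +/- 0.15 rad), and the isolator is home at on (above 1.32 rad) (x of bottle1 in the frame of mat between -0.053 and 0.053 m and y of bottle1 in the frame of mat between -0.068 and 0.068 m and z of bottle1 in the frame of mat between 0.002 and 0.01 m and angle between each of bottle1, bottle2, jar1, jar2, jar3, jar4's own z axis and vertical below 0.1 rad and linear speed of each of bottle1, bottle2, jar1, jar2, jar3, jar4 below 0.03 m/s and x of bottle2 in the frame of mat between -0.053 and 0.053 m and y of bottle2 in the frame of mat between -0.068 and 0.068 m and z of bottle2 in the frame of mat between 0.002 and 0.01 m and x of jar1 in the frame of plate between -0.078 and 0.078 m and y of jar1 in the frame of plate between -0.078 and 0.078 m and z of jar1 in the frame of plate between -0.004 and 0.004 m and x of jar2 in the frame of plate between -0.078 and 0.078 m and y of jar2 in the frame of plate between -0.078 and 0.078 m and z of jar2 in the frame of plate between -0.004 and 0.004 m and x of jar3 in the frame of plate between -0.078 and 0.078 m and y of jar3 in the frame of plate between -0.078 and 0.078 m and z of jar3 in the frame of plate between -0.004 and 0.004 m and x of jar4 in the frame of plate between -0.078 and 0.078 m and y of jar4 in the frame of plate between -0.078 and 0.078 m and z of jar4 in the frame of plate between -0.004 and 0.004 m and value of joint dial between 2.67743 and 2.97743 rad and value of joint isolator_handle above 1.32 rad); the robot touches nothing.
It fails at once if a bottle or jar is handled while the isolator is on (value of joint isolator_handle above 1.32 rad and (contact force between the fingers and bottle1 above 1 N or contact force between the fingers and bottle2 above 1 N or contact force between the fingers and jar1 above 1 N or contact force between the fingers and jar2 above 1 N or contact force between the fingers and jar3 above 1 N or contact force between the fingers and jar4 above 1 N)).
It fails at once if a varnish bottle is tipped over (angle between any of bottle1, bottle2's own z axis and vertical above 0.8 rad).
It fails at once if the clamp, brush or saucer is moved more than 30 mm (distance of any of clamp, brush, saucer from where it was at the start of the episode above 0.03 m).
Of bottle1, bottle2 only 1 to 2 are there at a start; the rules pass over those that are not, and their reading is None.
Of jar1, jar2, jar3, jar4 only 2 to 4 are there at a start; the rules pass over those that are not, and their reading is None.
At some moment in a run one of jar1, jar2, jar3, jar4 may be knocked a few centimetres aside while the robot is not near it.
It also fails if it takes over 210 s, if anything falls off the work surface, if the arm or the gripper's body presses on something with over 40 N, if the wrist force passes 120 N, or if a joint passes its speed limit or range.

## Working session

There is one attempt and no reset: what is moved stays moved. The work goes in short steps, Python scripts to look and compute and a tool call to move; the robot and the scene stay as the last step left them, time stands still between calls to the robot, and variables do not carry over. Pictures are saved under pics/ and viewed, and the job is handed in when it is done.

Besides the shell and the picture viewer there is one more tool, called after "Call:" as name(argument=value, ...) on one line, values as JSON. arm_command: Moves the arm, as the interface text tells. Its arguments: {"type":"object","properties":{"gripper":{"type":"array"},"linear":{"type":"array"},"turn":{"type":"array"},"newtons":{"type":"number"}},"required":["gripper","linear","turn"]}

```bash
ls; mkdir -p pics; python3 - <<'E'
from plant import arm
import cv2
s=arm.sense();print(s)
for n in("top","side"):
    c=arm.read_camera(n);print(n,c["fx"],c["fy"],c["cx"],c["cy"],c["rvec"],c["tvec"])
    cv2.imwrite(f"pics/{n}0.png",c["frame"][:,:,::-1])
E
```

```text
pics
{'time_s': 0.0, 'joints': array([-7.49474540e+01,  1.26760383e+01,  8.75254931e+01,  5.56896756e-04,
        7.99091129e+01, -7.22265000e+00]), 'qd': array([-0.08210364,  0.01536322, -0.02313357,  0.01704596,  0.00446267,
        0.12208207]), 'tau': array([ 1.02471365e-04, -4.94614506e+01, -3.87378180e+01,  6.99439435e-02,
        5.74125268e-02, -1.61475427e-04]), 'tool_pos': array([ 0.23677253, -0.57775263,  0.22143114]), 'tool_rot': array([[-4.92276523e-04,  9.25374614e-01,  3.79053534e-01],
       [ 1.86733134e-03,  3.79053770e-01, -9.25372764e-01],
       [-9.99998135e-01,  2.52279256e-04, -1.91458029e-03]]), 'force': array([ 0.97929894, -0.12731007, -0.1674766 ]), 'torque': array([ 0.0284122 , -0.02502035, -0.02354516]), 'grip_width': 0.08706150648538787}
top 428.03498282155437 428.03498282155437 318.47008176969064 196.11723892030003 [ 2.15219377 -2.10368579  0.19983236] [0.09911352 0.57491844 1.31074575]
side 410.461831686481 410.461831686481 324.06394669390676 204.71749548790842 [ 0.59541926 -2.48062702  1.38985621] [0.52782113 0.13599477 0.96090959]
```

View pics/top0.png

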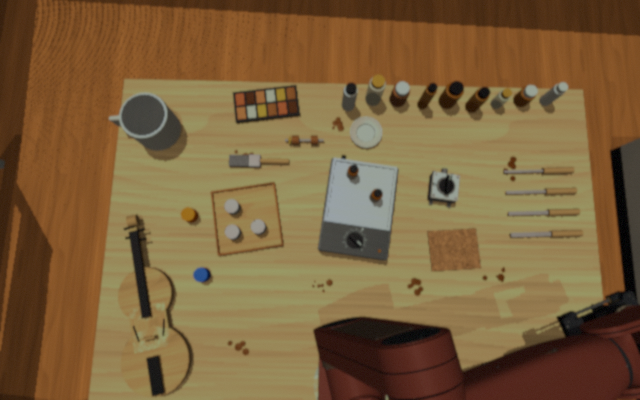

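View pics/side0.png

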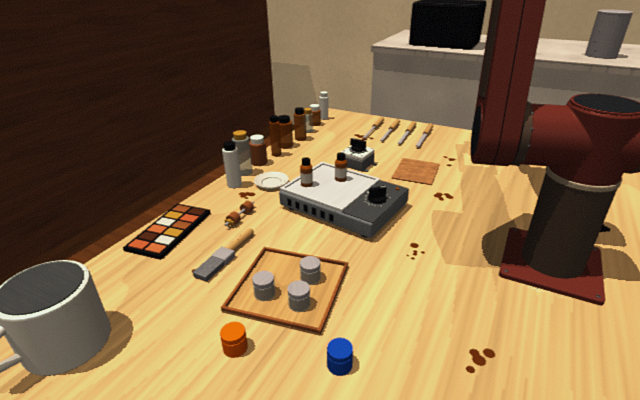

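The top view shows the tray around (247,218) with three jars at (232,206), (233,232) and (258,227). The warmer is at (358,210), with bottles at (352,172) and (376,196). The isolator is at (445,187), the farther of the two on the right, and the mat is at (454,249). I'll zoom in next.

```bash
cat > h.py <<'E'
import numpy as np, cv2
from plant import arm
def cam(n):
    c=arm.read_camera(n);c["K"]=np.array([[c["fx"],0,c["cx"]],[0,c["fy"],c["cy"]],[0,0,1]]);c["R"]=cv2.Rodrigues(np.array(c["rvec"]))[0];c["t"]=np.array(c["tvec"]).reshape(3);c["bgr"]=c["frame"][:,:,::-1].copy();return c
def proj(c,P): return cv2.projectPoints(np.array(P,float).reshape(-1,1,3),np.array(c["rvec"],float),c["t"],c["K"],None)[0][:,0]
def back(c,uv,z):
    uv=np.array(uv,float).reshape(-1,2);o=-c["R"].T@c["t"];d=np.c_[(uv[:,0]-c["cx"])/c["fx"],(uv[:,1]-c["cy"])/c["fy"],np.ones(len(uv))]@c["R"]
    return o+d*((z-o[2])/d[:,2])[:,None]
def crop(c,x0,y0,x1,y1,k,f): cv2.imwrite(f,cv2.resize(c["bgr"][y0:y1,x0:x1],None,fx=k,fy=k,interpolation=cv2.INTER_CUBIC))
E
python3 - <<'E'
from h import *
c=cam("top");crop(c,310,145,410,270,4.8,"pics/a1.png");crop(c,415,160,495,280,5,"pics/a2.png");crop(c,205,175,290,260,6.8,"pics/a3.png")
c=cam("side");crop(c,270,130,450,240,4.4,"pics/a4.png")
E
```

```text
(no output)
```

View pics/a1.png

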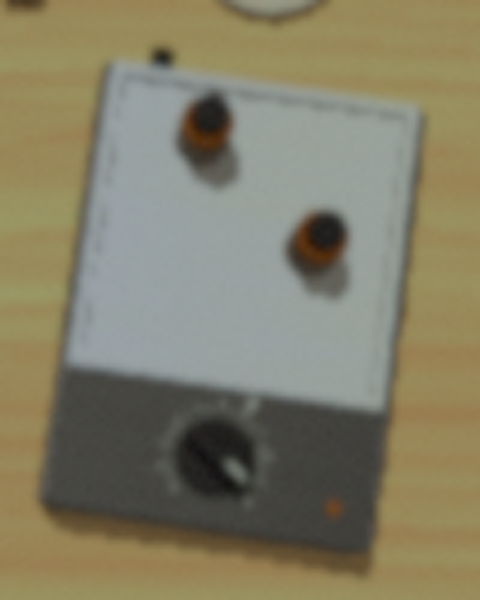

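View pics/a2.png

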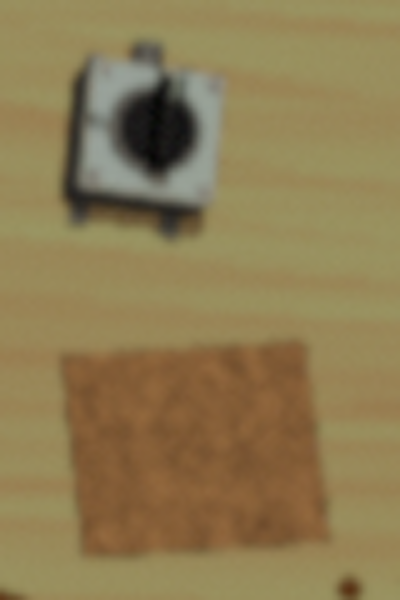

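View pics/a3.png

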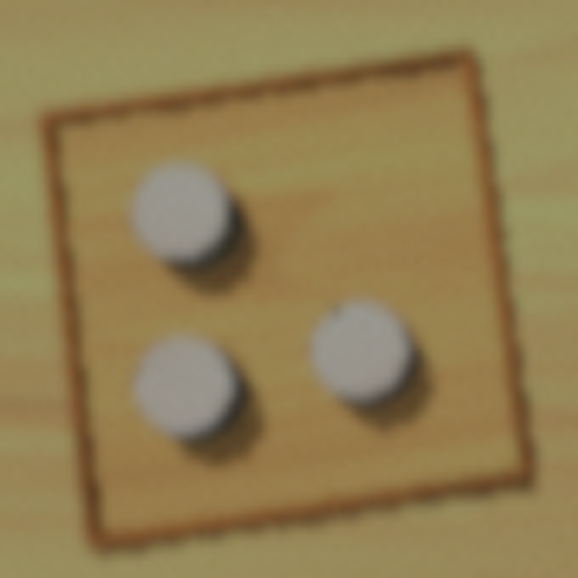

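View pics/a4.png

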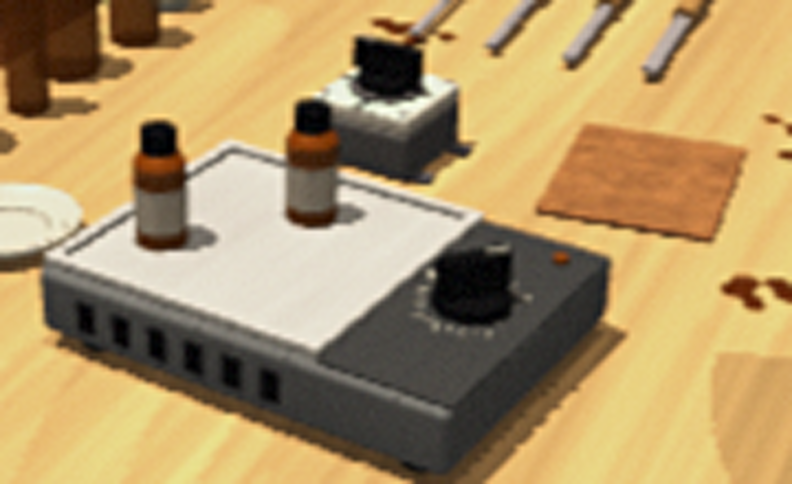

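```bash
cat > geo.py <<'E'
from h import *
def rect(P):
    P=np.array(P)[:,:2];ctr=P.mean(0);x=(P[0]+P[1]-P[2]-P[3])/2;y=(P[0]+P[3]-P[1]-P[2])/2
    return ctr,np.linalg.norm(x)*1e3,np.linalg.norm(y)*1e3,np.degrees(np.arctan2(x[1],x[0])),np.degrees(np.arctan2(-y[0],y[1]))
def m(uv,k,ox,oy): return np.array(uv,float)/k+[ox,oy]
E
python3 - <<'E'
from geo import *
np.set_printoptions(precision=4,suppress=True)
c=cam("top");s=cam("side")
A=(4.8,310,145);B=(5,415,160);C=(6.8,205,175);D=(4.4,270,130)
print("warmer",rect(back(c,m([(108,62),(424,105),(368,550),(42,505)],*A),.06)))
print("iso",rect(back(c,m([(92,57),(224,78),(212,208),(78,190)],*B),.054)))
print("mat",rect(back(c,m([(63,355),(303,342),(328,540),(82,553)],*B),.006)))
print("dial",back(c,m([(217,458),(240,470)],*A),.069+.026))
print("dialdisc",back(c,m([(217,458)],*A),.069))
print("handle",back(c,m([(157,130)],*B),.065))
print("hbar ends",back(c,m([(160,82),(157,180)],*B),.09))
print("jars",back(c,m([(182,212),(186,387),(362,350)],*C),.052))
print("tray",rect(back(c,m([(45,115),(472,55),(530,482),(97,545)],*C),.014)))
print("bcap",back(c,m([(210,113),(326,230)],*A),.14))
print("side base",back(s,m([(161,238),(312,214)],*D),.06))
print("side cap",back(s,m([(158,127),(313,105)],*D),.14))
E
```

```text
warmer (array([ 0.5369, -0.0168]), np.float64(298.3736475672697), np.float64(212.35883396912396), np.float64(-7.435584796777898), np.float64(-6.57668981182275))
iso (array([ 0.6127, -0.2928]), np.float64(86.91480553033594), np.float64(85.54258534570906), np.float64(-7.3039598374720835), np.float64(-7.221978873135625))
mat (array([ 0.4167, -0.3285]), np.float64(127.21690806275183), np.float64(157.87594805271917), np.float64(4.393805635798943), np.float64(4.3216549123879044))
dial [[ 0.4309 -0.0019  0.095 ]
 [ 0.4237 -0.0164  0.095 ]]
dialdisc [[ 0.433  -0.0042  0.069 ]]
handle [[ 0.6123 -0.293   0.065 ]]
hbar ends [[ 0.6377 -0.2882  0.09  ]
 [ 0.5752 -0.2843  0.09  ]]
jars [[0.5337 0.386  0.052 ]
 [0.4523 0.3793 0.052 ]
 [0.4712 0.2992 0.052 ]]
tray (array([0.5002, 0.3417]), np.float64(208.0761144127358), np.float64(205.87782472246718), np.float64(10.223981061029358), np.float64(9.558788406743366))
bcap [[ 0.6433  0.008   0.14  ]
 [ 0.5702 -0.0646  0.14  ]]
side base [[ 0.6425  0.013   0.06  ]
 [ 0.569  -0.0609  0.06  ]]
side cap [[ 0.6411  0.0146  0.14  ]
 [ 0.5684 -0.0584  0.14  ]]
```

```bash
cat > ov.py <<'E'
from geo import *
def box(ctr,ang,sx,sy,z):
    a=np.radians(ang);R=np.array([[np.cos(a),-np.sin(a)],[np.sin(a),np.cos(a)]])
    return [np.r_[np.array(ctr)+R@np.array([i*sx/2,j*sy/2]),z] for i,j in((1,1),(1,-1),(-1,-1),(-1,1))]
def circ(ctr,r,z): return [[ctr[0]+r*np.cos(t),ctr[1]+r*np.sin(t),z] for t in np.linspace(0,2*np.pi,24,endpoint=False)]
def draw(c,shapes,x0,y0,x1,y1,k,f):
    im=cv2.resize(c["bgr"][y0:y1,x0:x1],None,fx=k,fy=k,interpolation=cv2.INTER_CUBIC)
    for s in shapes:
        p=((proj(c,s)-[x0,y0]+.5)*k-.5); cv2.polylines(im,[np.round(p).astype(int).reshape(-1,1,2)],True,(0,255,0),1)
    cv2.imwrite(f,im)
E
python3 - <<'E'
from ov import *
sh=[box((.537,-.0175),-7,.300,.220,.06),box((.6125,-.293),-7.3,.088,.088,.054),box((.4167,-.3285),4.35,.13,.16,.006),
circ((.433,-.0045),.025,.069),circ((.433,-.0045),.025,.060),circ((.6125,-.293),.024,.065),
circ((.642,.012),.0175,.06),circ((.642,.012),.0125,.14),circ((.569,-.061),.0175,.06),circ((.569,-.061),.0125,.14),
*[circ(p,.0225,.052) for p in((.534,.386),(.452,.379),(.471,.299))]]
draw(cam("top"),sh,205,145,495,275,2.7,"pics/b1.png")
draw(cam("side"),sh,220,120,450,310,3.1,"pics/b2.png")
E
```

```text
(no output)
```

View pics/b1.png

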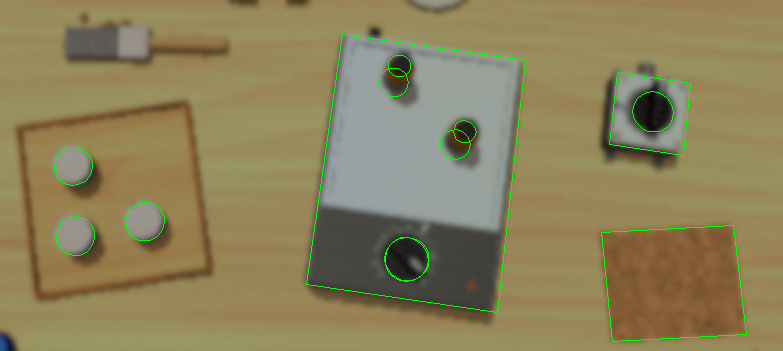

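View pics/b2.png

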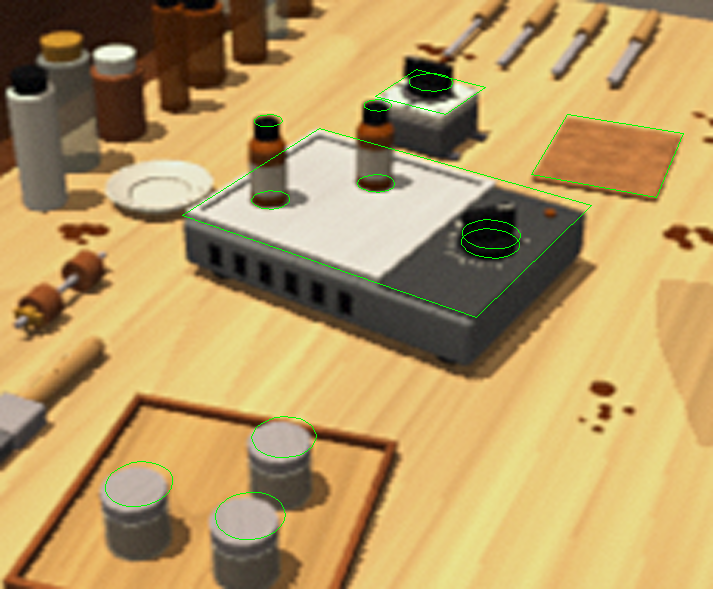

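The overlays agree to within a few mm. The dial reads about 97 and the handle is on. I'll go to the isolator first, with the jaws along its y axis (yaw −97.3°).

Call:
arm_command(gripper=[0.6, 0.6, 0.6, 0.6, 0.6, 0.6, 0.6, 0.6], linear=[[54, 41, -5], [54, 41, -5], [54, 41, -5], [54, 41, -5], [54, 41, -5], [54, 41, -5], [50, 39, -5], [0, 0, 0]], turn=[[0, 0, -4.2], [0, 0, -4.2], [0, 0, -4.2], [0, 0, -4.2], [0, 0, -4.2], [0, 0, -4.2], [0, 0, -4.2], [0, 0, 0]], newtons=25)

```text
time_s: 1.4
tool_pos: [0.5881, -0.3086, 0.1901]
tool_rot: [[0.001, 0.989, -0.145], [-0.003, -0.145, -0.989], [-1.0, 0.001, 0.003]]
force: [-1.0, -0.2, 0.1]
grip_width: 0.0523
```

```bash
cat > d.py <<'E'
import sys; from plant import arm; import numpy as np
from scipy.spatial.transform import Rotation as Ro
x,y,z,yaw=map(float,sys.argv[1:5]); s=arm.sense(); R=np.array(s["tool_rot"]); p=np.array(s["tool_pos"])
a=np.radians(yaw); zc=np.array([np.cos(a),np.sin(a),0]); xc=np.array([0,0,-1.]); T=np.c_[xc,np.cross(zc,xc),zc]
print("t",round(s["time_s"],2),"pos",(p*1e3).round(1),"yaw",np.degrees(np.arctan2(R[1,2],R[0,2])).round(1),"w",round(s["grip_width"]*1e3,1),"F",s["force"].round(1),"J1,J6",np.round([s["joints"][0],s["joints"][5]],0))
print("need mm",((np.array([x,y,z])-p)*1e3).round(1),"turn",Ro.from_matrix(T@R.T).as_rotvec(degrees=True).round(2))
E
python3 d.py .6125 -.293 .16 -97.3
```

```text
t 1.4 pos [ 588.1 -308.6  190.1] yaw -98.4 w 52.3 F [-1.  -0.2  0.1] J1,J6 [-34.  64.]
need mm [ 24.4  15.6 -30.1] turn [0.18 0.05 1.06]
```

Call:
arm_command(gripper=[0.6, 0.6, 0.6, 0.6], linear=[[24, 15, -35], [0, 0, -30], [0, 0, -20], [0, 0, 0]], turn=[[0, 0, 1], [0, 0, 0], [0, 0, 0], [0, 0, 0]])

```text
time_s: 1.9
tool_pos: [0.612, -0.2951, 0.1041]
tool_rot: [[0.002, 0.992, -0.126], [-0.005, -0.126, -0.992], [-1.0, 0.002, 0.005]]
force: [0.3, -0.6, -0.0]
grip_width: 0.0521
```

```bash
python3 d.py .6125 -.293 .07 -97.3;python3 - <<'E'
from ov import *
c=cam("side");crop(c,310,120,410,200,7,"pics/c1.png")
E
```

```text
t 1.9 pos [ 612.  -295.1  104.1] yaw -97.2 w 52.1 F [ 0.3 -0.6 -0. ] J1,J6 [-32.  65.]
need mm [  0.5   2.1 -34.1] turn [ 0.31  0.1  -0.06]
```

View pics/c1.png

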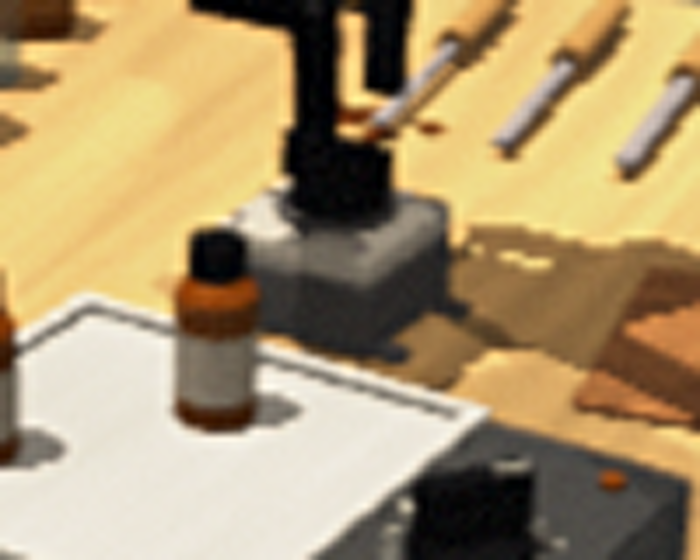

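The fingers straddle the handle just above it (at about (340,180) in the crop). Next I'll descend and close.

Call:
arm_command(gripper=[0.6, 0.6, 0.6, 0.6, 0.1, 0.1, 0.1, 0.1], linear=[[0, 2, -17], [0, 0, -15], [0, 0, 0], [0, 0, -1], [0, 0, 0], [0, 0, 0], [0, 0, 0], [0, 0, 0]], turn=[[0, 0, 0], [0, 0, 0], [0, 0, 0], [0, 0, 0], [0, 0, 0], [0, 0, 0], [0, 0, 0], [0, 0, 0]], newtons=15)

```text
time_s: 2.95
tool_pos: [0.6146, -0.2954, 0.0751]
tool_rot: [[0.01, 0.992, -0.128], [-0.01, -0.127, -0.992], [-1.0, 0.011, 0.008]]
force: [1.0, 13.8, 1.8]
grip_width: 0.0198
```

```bash
python3 d.py .6125 -.293 .07 -97.3
```

```text
t 2.95 pos [ 614.6 -295.4   75.1] yaw -97.3 w 19.8 F [ 1.  13.8  1.8] J1,J6 [-32.  65.]
need mm [-2.1  2.4 -5.1] turn [0.55 0.55 0.03]
```

Call:
arm_command(gripper=[0.1, 0.1, 0.1, 0.1], linear=[[-1, 3, -4], [0, 1, -1], [0, 0, 0], [0, 0, 0]], turn=[[0, 0, 0], [0, 0, 0], [0, 0, 0], [0, 0, 0]])

```text
time_s: 3.45
tool_pos: [0.6149, -0.292, 0.0731]
tool_rot: [[0.012, 0.992, -0.127], [-0.012, -0.127, -0.992], [-1.0, 0.014, 0.01]]
force: [-0.3, -0.2, 1.6]
grip_width: 0.0137
```

```bash
python3 d.py .6125 -.293 .07 -97.3
```

```text
t 3.45 pos [ 614.9 -292.    73.1] yaw -97.3 w 13.7 F [-0.3 -0.2  1.6] J1,J6 [-32.  65.]
need mm [-2.4 -1.  -3.1] turn [0.66 0.71 0.02]
```

Gripped at 13.7 mm. Now I'll turn it +90° to off.

Call:
arm_command(gripper=[0.1, 0.1, 0.1, 0.1, 0.1, 0.1, 0.1, 0.1, 0.1, 0.1], linear=[[-1, 0, 0], [0, 0, 0], [0, 0, 0], [0, 0, 0], [0, 0, 0], [0, 0, 0], [0, 0, 0], [0, 0, 0], [0, 0, 0], [0, 0, 0]], turn=[[0, 0, 10], [0, 0, 10], [0, 0, 10], [0, 0, 10], [0, 0, 10], [0, 0, 10], [0, 0, 10], [0, 0, 10], [0, 0, 10], [0, 0, 10]])

```text
time_s: 4.7
tool_pos: [0.6164, -0.2937, 0.073]
tool_rot: [[0.013, -0.102, 0.995], [0.019, 0.995, 0.101], [-1.0, 0.017, 0.015]]
force: [-0.9, 1.1, 2.1]
grip_width: 0.0174
```

```bash
python3 d.py .6125 -.293 .07 -7.3
```

```text
t 4.7 pos [ 616.4 -293.7   73. ] yaw 5.8 w 17.4 F [-0.9  1.1  2.1] J1,J6 [-33. -39.]
need mm [-3.9  0.7 -3. ] turn [ -0.98   0.85 -13.12]
```

Call:
arm_command(gripper=[0.1, 0.1, 0.6, 0.6, 0.6, 0.6], linear=[[-1, 0, 0], [-1, 0, 0], [0, 0, 0], [0, 0, 0], [0, 0, 0], [0, 0, 40]], turn=[[0, 0, -7], [-1, 0.8, -5], [0, 0, 0], [0, 0, 0], [0, 0, 0], [0, 0, 0]])

```text
time_s: 5.45
tool_pos: [0.6132, -0.2907, 0.108]
tool_rot: [[-0.002, 0.107, 0.994], [0.006, 0.994, -0.107], [-1.0, 0.006, -0.003]]
force: [-0.7, -0.4, -0.0]
grip_width: 0.0459
```

Call:
arm_command(gripper=[0.8, 0.8, 0.8, 0.8], linear=[[0, 0, 60], [0, 0, 60], [0, 0, 40], [0, 0, 0]], turn=[[0, 0, 0], [0, 0, 0], [0, 0, 0], [0, 0, 0]])

```text
time_s: 5.95
tool_pos: [0.613, -0.2914, 0.2761]
tool_rot: [[0.002, 0.105, 0.995], [0.005, 0.995, -0.105], [-1.0, 0.005, 0.001]]
force: [0.4, -0.5, -0.2]
grip_width: 0.0692
```

```bash
python3 d.py .642 .012 .22 -45; python3 - <<'E'
from ov import *
c=cam("side");crop(c,250,110,450,240,4,"pics/c2.png")
E
```

```text
t 5.95 pos [ 613.  -291.4  276.1] yaw -6.0 w 69.2 F [ 0.4 -0.5 -0.2] J1,J6 [-32. -26.]
need mm [ 29.  303.4 -56.1] turn [ -0.22   0.19 -39.  ]
```

View pics/c2.png

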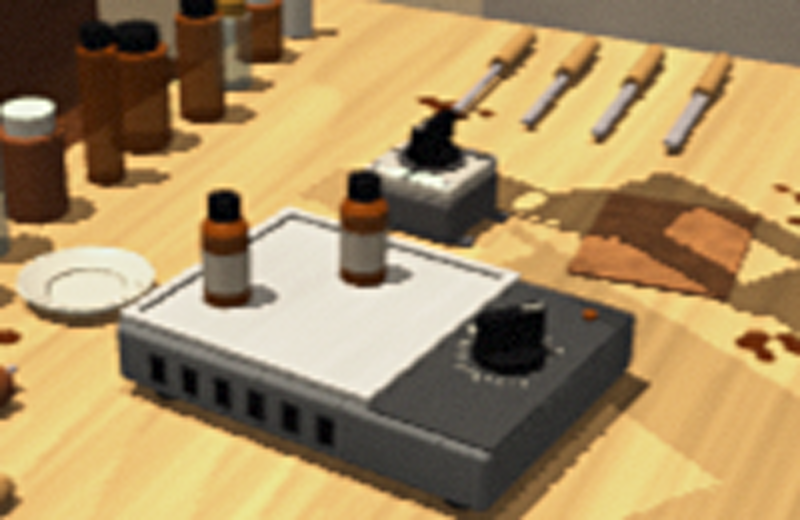

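The isolator is off: the handle's bar is now end-on in the crop at (435,140). Next I'll go to bottle2 at (0.569, −0.060).

Call:
arm_command(gripper=[0.8, 0.8, 0.8, 0.8, 0.8, 0.8, 0.8], linear=[[-9, 46, -10], [-9, 46, -10], [-9, 46, -10], [-9, 46, -10], [-8, 46, -10], [0, 0, 0], [0, 0, 0]], turn=[[0, 0, -8], [0, 0, -8], [0, 0, -8], [0, 0, -8], [0, 0, -7], [0, 0, 0], [0, 0, 0]])

```text
time_s: 6.88
tool_pos: [0.5579, -0.0538, 0.2055]
tool_rot: [[-0.017, 0.722, 0.692], [0.016, 0.692, -0.722], [-1.0, -0.001, -0.024]]
force: [-0.0, -0.5, -0.2]
grip_width: 0.0696
```

```bash
python3 d.py .569 -.0605 .18 -45
```

```text
t 6.88 pos [557.9 -53.8 205.5] yaw -46.2 w 69.6 F [-0.  -0.5 -0.2] J1,J6 [-14.  32.]
need mm [ 11.1  -6.7 -25.5] turn [-0.92 -1.    1.23]
```

Call:
arm_command(gripper=[0.8, 0.8, 0.8, 0.8], linear=[[11, -7, 0], [0, 0, -20], [0, 0, 0], [0, 0, 0]], turn=[[-0.9, -1, 1.2], [0, 0, 0], [0, 0, 0], [0, 0, 0]])

```text
time_s: 7.38
tool_pos: [0.572, -0.0665, 0.1856]
tool_rot: [[0.004, 0.707, 0.707], [-0.003, 0.707, -0.707], [-1.0, 0.001, 0.005]]
force: [0.3, -0.2, 0.3]
grip_width: 0.07
```

```bash
python3 d.py .569 -.0605 .08 -45;python3 - <<'E'
from ov import *
c=cam("side");crop(c,250,110,450,240,4,"pics/c3.png")
E
```

```text
t 7.38 pos [572.  -66.5 185.6] yaw -45.0 w 70.0 F [ 0.3 -0.2  0.3] J1,J6 [-14.  31.]
need mm [  -3.     6.  -105.6] turn [0.18 0.23 0.01]
```

View pics/c3.png

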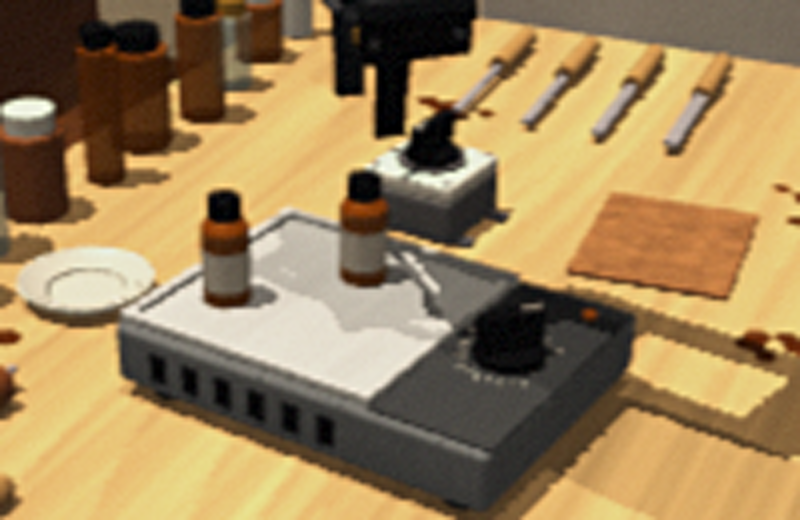

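Call:
arm_command(gripper=[0.8, 0.8, 0.8, 0.8, 0.8], linear=[[-3, 6, -30], [0, 0, -30], [0, 0, -25], [0, 0, -8], [0, 0, 0]], turn=[[0, 0, 0], [0, 0, 0], [0, 0, 0], [0, 0, 0], [0, 0, 0]])

```text
time_s: 8.05
tool_pos: [0.5727, -0.0624, 0.0958]
tool_rot: [[0.013, 0.707, 0.707], [-0.006, 0.707, -0.707], [-1.0, 0.005, 0.014]]
force: [0.3, -0.0, 0.1]
grip_width: 0.0697
```

```bash
python3 d.py .569 -.0605 .08 -45;python3 - <<'E'
from ov import *
c=cam("side");crop(c,290,110,410,210,6.6,"pics/c4.png")
E
```

```text
t 8.05 pos [572.7 -62.4  95.8] yaw -45.0 w 69.7 F [ 0.3 -0.   0.1] J1,J6 [-14.  31.]
need mm [ -3.7   1.9 -15.8] turn [0.34 0.75 0.01]
```

View pics/c4.png

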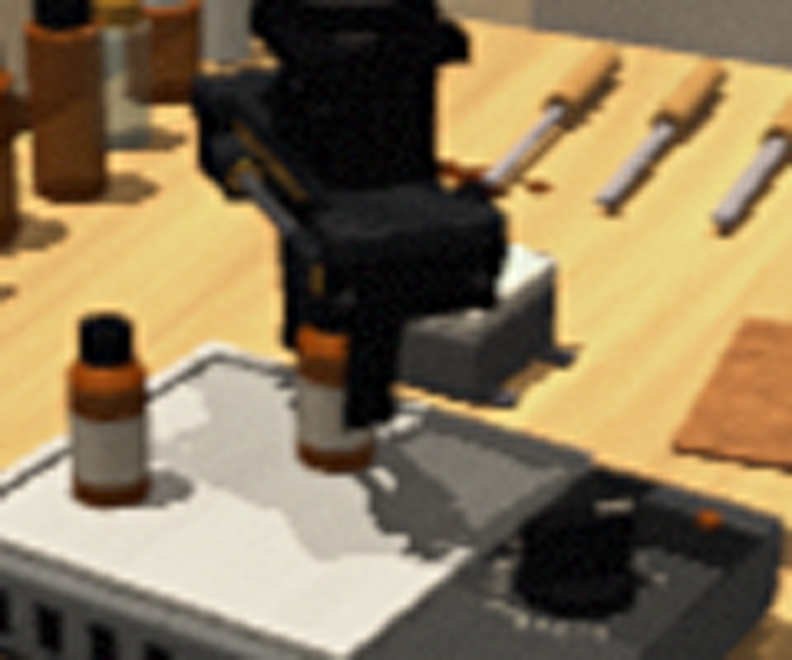

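Call:
arm_command(gripper=[0.8, 0.8, 0.3, 0.3, 0.3, 0.3, 0.3], linear=[[-3, 2, -10], [0, 0, 0], [0, 0, 0], [0, 0, 0], [0, 0, 0], [0, 0, 0], [0, 0, 0]], turn=[[0.3, 0.7, 0], [0, 0, 0], [0, 0, 0], [0, 0, 0], [0, 0, 0], [0, 0, 0], [0, 0, 0]], newtons=12)

```text
time_s: 8.98
tool_pos: [0.5721, -0.061, 0.089]
tool_rot: [[0.006, 0.707, 0.707], [-0.002, 0.707, -0.707], [-1.0, 0.003, 0.006]]
force: [1.2, 0.7, -0.2]
grip_width: 0.0348
```

```bash
python3 d.py .569 -.0605 .084 -45
```

```text
t 8.97 pos [572.1 -61.   89. ] yaw -45.0 w 34.8 F [ 1.2  0.7 -0.2] J1,J6 [-14.  31.]
need mm [-3.1  0.5 -5. ] turn [0.12 0.35 0.  ]
```

Call:
arm_command(gripper=[0.3, 0.3, 0.3, 0.3, 0.3, 0.3, 0.3, 0.3, 0.3, 0.3], linear=[[0, 0, 30], [0, 0, 40], [-20, -40, 0], [-24, -45, 0], [-24, -45, 0], [-24, -45, 0], [-24, -45, 0], [-20, -40, 0], [-12, -25, 0], [0, 0, 0]], turn=[[0, 0, 0], [0, 0, 0], [0, 0, 0], [0, 0, 0], [0, 0, 0], [0, 0, 0], [0, 0, 0], [0, 0, 0], [0, 0, 0], [0, 0, 0]])

```text
time_s: 10.22
tool_pos: [0.4173, -0.3529, 0.1603]
tool_rot: [[0.005, 0.706, 0.709], [-0.002, 0.709, -0.706], [-1.0, 0.002, 0.005]]
force: [-0.3, 0.1, -1.0]
grip_width: 0.0351
```

```bash
python3 d.py .417 -.364 .035 -45
```

```text
t 10.22 pos [ 417.3 -352.9  160.3] yaw -44.9 w 35.1 F [-0.3  0.1 -1. ] J1,J6 [-49.  -4.]
need mm [  -0.3  -11.1 -125.3] turn [ 0.14  0.3  -0.12]
```

Call:
arm_command(gripper=[0.3, 0.3, 0.3, 0.3, 0.3, 0.3], linear=[[0, -8, -35], [0, 0, -35], [0, 0, -25], [0, 0, -12], [0, 0, 0], [0, 0, 0]], turn=[[0, 0, 0], [0, 0, 0], [0, 0, 0], [0, 0, 0], [0, 0, 0], [0, 0, 0]])

```text
time_s: 10.98
tool_pos: [0.4202, -0.3577, 0.0522]
tool_rot: [[0.008, 0.704, 0.71], [-0.002, 0.71, -0.704], [-1.0, 0.004, 0.008]]
force: [0.2, 0.3, -0.7]
grip_width: 0.0341
```

```bash
python3 d.py .417 -.364 .035 -45;python3 - <<'E'
from ov import *
c=cam("side");crop(c,330,110,460,210,6,"pics/c5.png")
E
```

```text
t 10.97 pos [ 420.2 -357.7   52.2] yaw -44.7 w 34.1 F [ 0.2  0.3 -0.7] J1,J6 [-49.  -4.]
need mm [ -3.2  -6.3 -17.2] turn [ 0.14  0.47 -0.25]
```

View pics/c5.png

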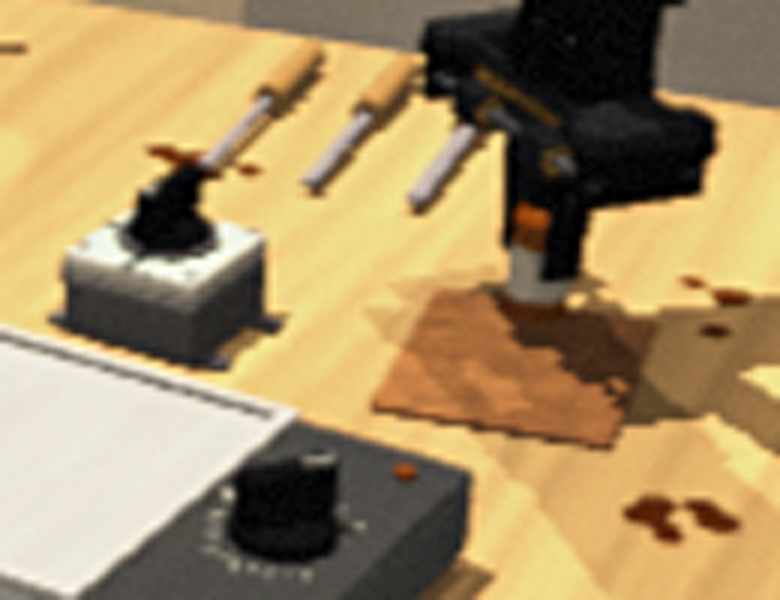

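Call:
arm_command(gripper=[0.3, 0.3, 0.3, 0.3], linear=[[-3, -4, -10], [0, 0, -6], [0, 0, 0], [0, 0, 0]], turn=[[0, 0.4, 0], [0, 0, 0], [0, 0, 0], [0, 0, 0]])

```text
time_s: 11.52
tool_pos: [0.4179, -0.3633, 0.0371]
tool_rot: [[0.003, 0.704, 0.71], [-0.005, 0.71, -0.704], [-1.0, -0.001, 0.006]]
force: [-0.1, 0.6, -0.6]
grip_width: 0.0347
```

```bash
python3 d.py .417 -.364 .035 -45
```

```text
t 11.53 pos [ 417.9 -363.3   37.1] yaw -44.8 w 34.7 F [-0.1  0.6 -0.6] J1,J6 [-49.  -4.]
need mm [-0.9 -0.7 -2.1] turn [ 0.29  0.17 -0.23]
```

Call:
arm_command(gripper=[0.3, 0.3, 0.3], linear=[[0, 0, -2], [0, 0, -1], [0, 0, 0]], turn=[[0, 0, 0], [0, 0, 0], [0, 0, 0]])

```text
time_s: 11.9
tool_pos: [0.4182, -0.3637, 0.035]
tool_rot: [[0.003, 0.704, 0.71], [-0.006, 0.71, -0.704], [-1.0, -0.002, 0.007]]
force: [-0.3, -0.5, -0.9]
grip_width: 0.035
```

```bash
python3 d.py .417 -.364 .035 -45
```

```text
t 11.9 pos [ 418.2 -363.7   35. ] yaw -44.8 w 35.0 F [-0.3 -0.5 -0.9] J1,J6 [-49.  -4.]
need mm [-1.2 -0.3  0. ] turn [ 0.33  0.2  -0.23]
```

Call:
arm_command(gripper=[0.3, 0.3, 0.3], linear=[[0, 0, -2], [0, 0, -1], [0, 0, 0]], turn=[[0, 0, 0], [0, 0, 0], [0, 0, 0]])

```text
time_s: 12.28
tool_pos: [0.4186, -0.3643, 0.0345]
tool_rot: [[0.004, 0.704, 0.71], [-0.007, 0.71, -0.704], [-1.0, -0.002, 0.007]]
force: [-0.1, -0.5, -1.3]
grip_width: 0.0347
```

Call:
arm_command(gripper=[0.3, 0.3, 0.3], linear=[[0, 0, -4], [0, 0, -3], [0, 0, -3]], turn=[[0, 0, 0], [0, 0, 0], [0, 0, 0]])

```text
time_s: 12.65
tool_pos: [0.4187, -0.3646, 0.0292]
tool_rot: [[0.002, 0.703, 0.711], [-0.006, 0.711, -0.703], [-1.0, -0.003, 0.006]]
force: [-5.8, 5.1, 17.4]
grip_width: 0.0345
```

Contact, so I'll release and retreat.

Call:
arm_command(gripper=[0.3, 0.65, 0.65, 0.65, 0.65, 0.65, 0.65, 0.65, 0.65], linear=[[0, 0, 3], [0, 0, 0], [0, 0, 0], [0, 0, 0], [0, 0, 20], [0, 0, 40], [0, 0, 50], [0, 0, 50], [0, 0, 20]], turn=[[0, 0, 0], [0, 0, 0], [0, 0, 0], [0, 0, 0], [0, 0, 0], [0, 0, 0], [0, 0, 0], [0, 0, 0], [0, 0, 0]])

```text
time_s: 13.78
tool_pos: [0.4161, -0.3617, 0.2126]
tool_rot: [[-0.003, 0.704, 0.711], [-0.0, 0.711, -0.704], [-1.0, -0.002, -0.002]]
force: [0.3, -0.7, -0.3]
grip_width: 0.0568
```

```bash
python3 d.py .642 .012 .20 -45;python3 - <<'E'
from ov import *
c=cam("side");crop(c,300,110,460,210,5,"pics/c6.png")
E
```

```text
t 13.78 pos [ 416.1 -361.7  212.6] yaw -44.7 w 56.8 F [ 0.3 -0.7 -0.3] J1,J6 [-49.  -4.]
need mm [225.9 373.7 -12.6] turn [ 0.01 -0.16 -0.28]
```

View pics/c6.png

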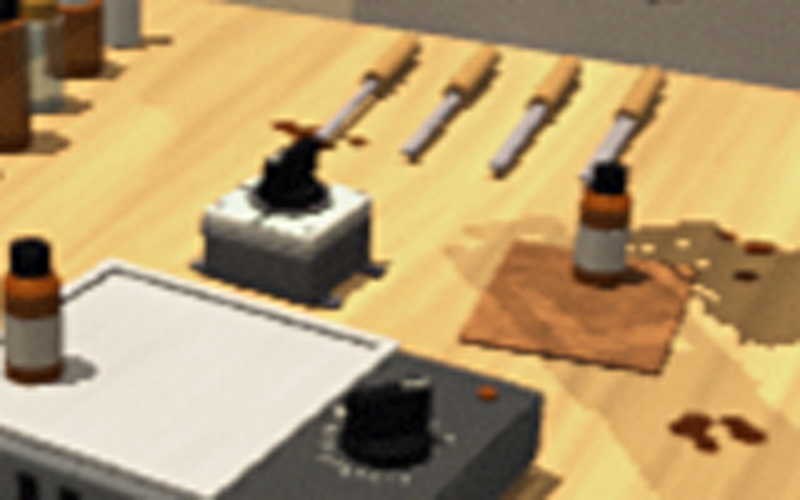

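The bottle stands on the mat, with its base at (600,280) in the crop. Now bottle1.

Call:
arm_command(gripper=[0.8, 0.8, 0.8, 0.8, 0.8, 0.8, 0.8, 0.8, 0.8, 0.8], linear=[[30, 50, 0], [30, 50, 0], [30, 50, 0], [30, 50, 0], [30, 50, 0], [30, 50, 0], [30, 50, 0], [10, 15, 0], [0, 0, 0], [0, 0, 0]], turn=[[0, 0, 0], [0, 0, 0], [0, 0, 0], [0, 0, 0], [0, 0, 0], [0, 0, 0], [0, 0, 0], [0, 0, 0], [0, 0, 0], [0, 0, 0]])

```text
time_s: 15.08
tool_pos: [0.6378, 0.0126, 0.2047]
tool_rot: [[-0.009, 0.707, 0.707], [-0.003, 0.707, -0.707], [-1.0, -0.009, -0.005]]
force: [-0.1, 0.8, 0.4]
grip_width: 0.0699
```

```bash
python3 d.py .643 .012 .20 -45
```

```text
t 15.07 pos [637.8  12.6 204.7] yaw -45.0 w 69.9 F [-0.1  0.8  0.4] J1,J6 [-6. 39.]
need mm [ 5.2 -0.6 -4.7] turn [ 0.17 -0.54  0.01]
```

Call:
arm_command(gripper=[0.8, 0.8, 0.8, 0.8, 0.8, 0.8], linear=[[5, 0, -15], [0, 0, -30], [0, 0, -30], [0, 0, -27], [0, 0, -12], [0, 0, 0]], turn=[[0, -0.5, 0], [0, 0, 0], [0, 0, 0], [0, 0, 0], [0, 0, 0], [0, 0, 0]])

```text
time_s: 15.82
tool_pos: [0.6403, 0.0041, 0.0843]
tool_rot: [[-0.0, 0.715, 0.699], [-0.004, 0.699, -0.715], [-1.0, -0.003, 0.003]]
force: [0.4, 0.7, 0.6]
grip_width: 0.0694
```

```bash
python3 d.py .643 .012 .084 -45;python3 - <<'E'
from ov import *
c=cam("side");crop(c,260,110,380,210,6.6,"pics/c7.png")
E
```

```text
t 15.82 pos [640.3   4.1  84.3] yaw -45.6 w 69.4 F [0.4 0.7 0.6] J1,J6 [-7. 39.]
need mm [ 2.7  7.9 -0.3] turn [0.25 0.   0.61]
```

View pics/c7.png

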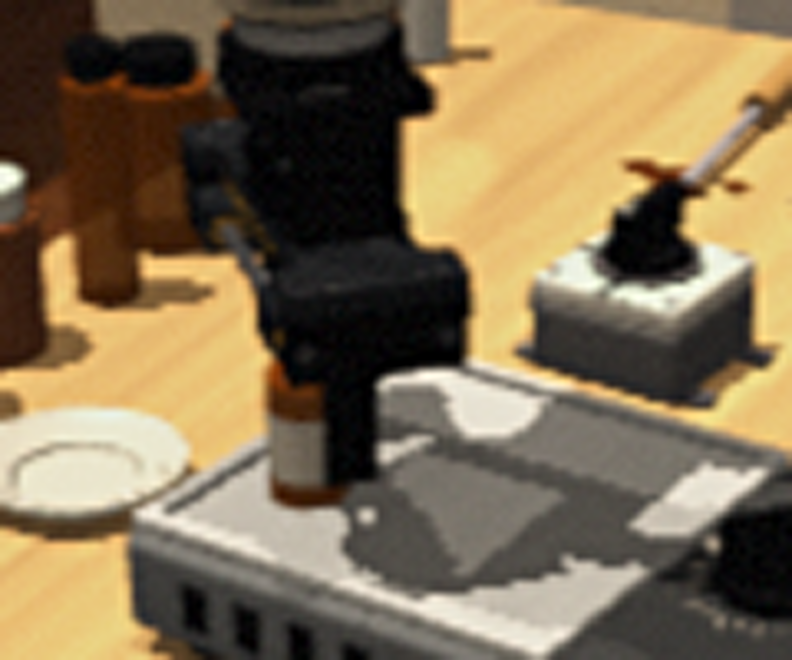

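Call:
arm_command(gripper=[0.8, 0.8, 0.8], linear=[[2, 8, 3], [0, 0, 0], [0, 0, 0]], turn=[[0, 0, 0.6], [0, 0, 0], [0, 0, 0]])

```text
time_s: 16.25
tool_pos: [0.6454, 0.0125, 0.092]
tool_rot: [[0.007, 0.707, 0.708], [-0.005, 0.708, -0.707], [-1.0, 0.001, 0.009]]
force: [0.3, 0.2, 0.0]
grip_width: 0.0695
```

```bash
python3 d.py .643 .012 .087 -45
```

```text
t 16.25 pos [645.4  12.5  92. ] yaw -45.0 w 69.5 F [0.3 0.2 0. ] J1,J6 [-6. 39.]
need mm [-2.4 -0.5 -5. ] turn [ 0.29  0.41 -0.04]
```

Call:
arm_command(gripper=[0.8, 0.3, 0.3, 0.3, 0.3, 0.3], linear=[[-2, 0, -5], [0, 0, 0], [0, 0, 0], [0, 0, 0], [0, 0, 0], [0, 0, 0]], turn=[[0, 0.4, 0], [0, 0, 0], [0, 0, 0], [0, 0, 0], [0, 0, 0], [0, 0, 0]])

```text
time_s: 17.0
tool_pos: [0.6436, 0.0124, 0.0872]
tool_rot: [[0.001, 0.706, 0.708], [-0.005, 0.708, -0.706], [-1.0, -0.003, 0.004]]
force: [0.5, -0.2, 0.4]
grip_width: 0.0347
```

```bash
python3 d.py .643 .012 .087 -45
```

```text
t 17.0 pos [643.6  12.4  87.2] yaw -44.9 w 34.7 F [ 0.5 -0.2  0.4] J1,J6 [-6. 39.]
need mm [-0.6 -0.4 -0.2] turn [ 0.31  0.03 -0.05]
```

Call:
arm_command(gripper=[0.3, 0.3, 0.3, 0.3, 0.3, 0.3, 0.3, 0.3, 0.3, 0.3], linear=[[0, 0, 30], [0, 0, 40], [-25, -35, 0], [-34, -45, 0], [-34, -45, 0], [-34, -45, 0], [-34, -45, 0], [-30, -40, 0], [-20, -27, 0], [0, 0, 0]], turn=[[0, 0, 0], [0, 0, 0], [0, 0, 0], [0, 0, 0], [0, 0, 0], [0, 0, 0], [0, 0, 0], [0, 0, 0], [0, 0, 0], [0, 0, 0]])

```text
time_s: 18.25
tool_pos: [0.4234, -0.2756, 0.1575]
tool_rot: [[-0.001, 0.705, 0.709], [-0.006, 0.709, -0.705], [-1.0, -0.005, 0.003]]
force: [0.8, 1.3, -1.1]
grip_width: 0.0345
```

```bash
python3 d.py .416 -.293 .13 -45
```

```text
t 18.25 pos [ 423.4 -275.6  157.5] yaw -44.8 w 34.5 F [ 0.8  1.3 -1.1] J1,J6 [-42.   3.]
need mm [ -7.4 -17.4 -27.5] turn [ 0.33 -0.08 -0.17]
```

Call:
arm_command(gripper=[0.3, 0.3, 0.3, 0.3, 0.3, 0.3], linear=[[-6, -13, -30], [0, 0, -35], [0, 0, -25], [0, 0, -13], [0, 0, 0], [0, 0, 0]], turn=[[0, 0, 0], [0, 0, 0], [0, 0, 0], [0, 0, 0], [0, 0, 0], [0, 0, 0]])

```text
time_s: 19.0
tool_pos: [0.4203, -0.2868, 0.0535]
tool_rot: [[0.003, 0.704, 0.71], [-0.006, 0.71, -0.704], [-1.0, -0.003, 0.006]]
force: [0.8, -0.4, -1.7]
grip_width: 0.0347
```

```bash
python3 d.py .416 -.293 .033 -45
```

```text
t 19.0 pos [ 420.3 -286.8   53.5] yaw -44.8 w 34.7 F [ 0.8 -0.4 -1.7] J1,J6 [-43.   2.]
need mm [ -4.3  -6.2 -20.5] turn [ 0.36  0.14 -0.24]
```

Call:
arm_command(gripper=[0.3, 0.3, 0.3, 0.3, 0.3], linear=[[-4, -5, -12], [0, 0, -7], [0, 0, -4], [0, 0, -3], [0, 0, 0]], turn=[[0.3, 0, 0], [0, 0, 0], [0, 0, 0], [0, 0, 0], [0, 0, 0]])

```text
time_s: 19.62
tool_pos: [0.4181, -0.2939, 0.0309]
tool_rot: [[0.006, 0.704, 0.71], [-0.003, 0.71, -0.704], [-1.0, 0.002, 0.007]]
force: [-0.6, -0.4, -0.6]
grip_width: 0.0347
```

```bash
python3 d.py .416 -.293 .033 -45
```

```text
t 19.62 pos [ 418.1 -293.9   30.9] yaw -44.8 w 34.7 F [-0.6 -0.4 -0.6] J1,J6 [-44.   1.]
need mm [-2.1  0.9  2.1] turn [ 0.19  0.34 -0.23]
```

Call:
arm_command(gripper=[0.3, 0.3], linear=[[0, 0, -4], [0, 0, 0]], turn=[[0, 0.3, 0], [0, 0, 0]])

```text
time_s: 19.88
tool_pos: [0.4185, -0.2944, 0.0284]
tool_rot: [[0.001, 0.704, 0.71], [-0.004, 0.71, -0.704], [-1.0, -0.002, 0.003]]
force: [0.6, -0.3, -0.6]
grip_width: 0.0345
```

Call:
arm_command(gripper=[0.3, 0.3], linear=[[0, 0, -3], [0, 0, 0]], turn=[[0, 0, 0], [0, 0, 0]])

```text
time_s: 20.12
tool_pos: [0.419, -0.2948, 0.0267]
tool_rot: [[0.001, 0.704, 0.71], [-0.004, 0.71, -0.704], [-1.0, -0.002, 0.004]]
force: [0.4, -0.3, -1.7]
grip_width: 0.0348
```

```bash
python3 - <<'E'
from ov import *
c=cam("side");crop(c,360,120,460,200,7.5,"pics/c8.png")
E
```

```text
(no output)
```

View pics/c8.png

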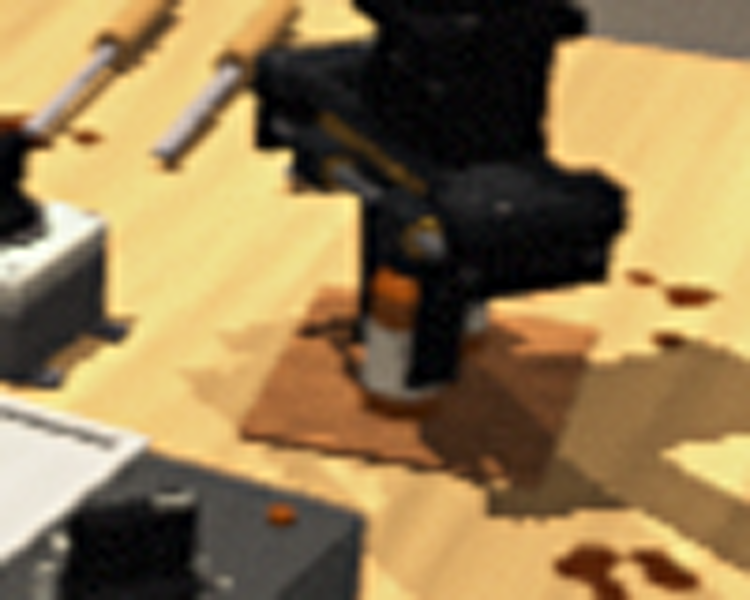

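Call:
arm_command(gripper=[0.3, 0.3], linear=[[0, 0, -3], [0, 0, -2]], turn=[[0, 0, 0], [0, 0, 0]])

```text
time_s: 20.42
tool_pos: [0.419, -0.2949, 0.0239]
tool_rot: [[-0.0, 0.704, 0.71], [-0.003, 0.71, -0.704], [-1.0, -0.002, 0.002]]
force: [-5.7, 5.5, 16.8]
grip_width: 0.0349
```

Call:
arm_command(gripper=[0.3, 0.65, 0.65, 0.65, 0.65, 0.65, 0.65, 0.65, 0.65], linear=[[0, 0, 3], [0, 0, 0], [0, 0, 0], [0, 0, 0], [0, 0, 20], [0, 0, 40], [0, 0, 50], [0, 0, 50], [0, 0, 20]], turn=[[0, 0, 0], [0, 0, 0], [0, 0, 0], [0, 0, 0], [0, 0, 0], [0, 0, 0], [0, 0, 0], [0, 0, 0], [0, 0, 0]])

```text
time_s: 21.55
tool_pos: [0.4161, -0.2923, 0.2077]
tool_rot: [[-0.005, 0.705, 0.71], [0.002, 0.71, -0.705], [-1.0, -0.003, -0.005]]
force: [0.1, 0.7, -0.8]
grip_width: 0.0563
```

```bash
python3 d.py .452 .380 .15 100;python3 - <<'E'
from ov import *
c=cam("side");draw(c,[circ((.4187,-.3645),.0175,.006),circ((.419,-.295),.0175,.006)],330,110,460,210,6,"pics/c9.png")
c=cam("top");draw(c,[circ(p,.0225,.052) for p in((.534,.386),(.452,.379),(.471,.299))],200,140,500,280,2.6,"pics/c10.png")
E
```

```text
t 21.55 pos [ 416.1 -292.3  207.7] yaw -44.8 w 56.3 F [ 0.1  0.7 -0.8] J1,J6 [-44.   1.]
need mm [ 35.9 672.3 -57.7] turn [  0.35  -0.25 144.79]
```

View pics/c9.png

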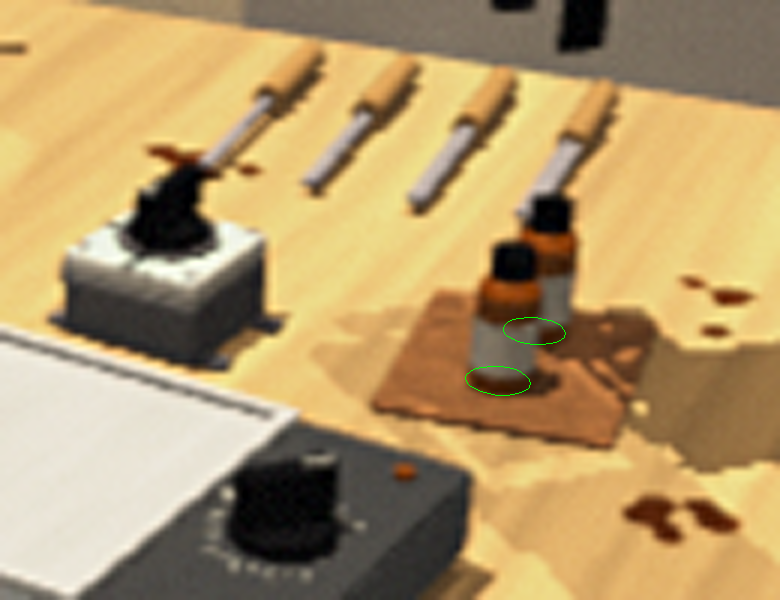

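View pics/c10.png

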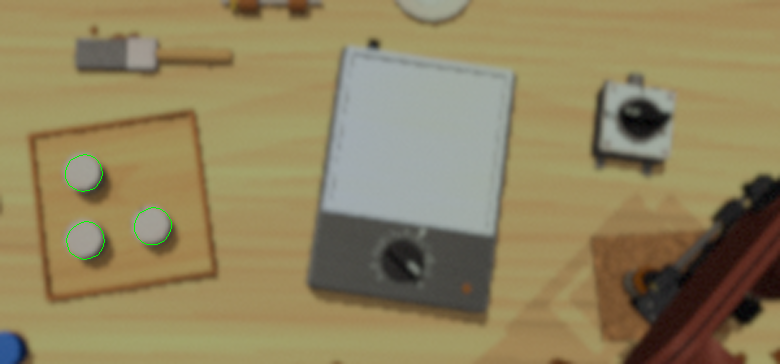

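Both bottles stand upright on the mat and the jars haven't moved. Next is jar C at (0.471, 0.299), with the jaws along x (yaw 0).

Call:
arm_command(gripper=[0.8, 0.8, 0.8, 0.8, 0.8, 0.8, 0.8, 0.8, 0.8, 0.8], linear=[[5, 58, 0], [5, 58, 0], [5, 58, 0], [5, 58, 0], [5, 58, 0], [5, 58, 0], [5, 58, 0], [5, 58, 0], [5, 58, 0], [5, 50, -5]], turn=[[0, 0, 4.5], [0, 0, 4.5], [0, 0, 4.5], [0, 0, 4.5], [0, 0, 4.5], [0, 0, 4.5], [0, 0, 4.5], [0, 0, 4.5], [0, 0, 4.5], [0, 0, 4.5]])

```text
time_s: 22.9
tool_pos: [0.4578, 0.294, 0.1852]
tool_rot: [[-0.02, -0.02, 1.0], [-0.008, 1.0, 0.02], [-1.0, -0.007, -0.02]]
force: [0.4, -1.1, 0.0]
grip_width: 0.0697
```

```bash
python3 d.py .471 .299 .15 0; python3 - <<'E'
from ov import *
c=cam("top");crop(c,415,160,495,280,5,"pics/c11.png")
E
```

```text
t 22.9 pos [457.8 294.  185.2] yaw 1.2 w 69.7 F [ 0.4 -1.1  0. ] J1,J6 [24. 23.]
need mm [ 13.2   5.  -35.2] turn [ 0.43 -1.17 -1.17]
```

View pics/c11.png

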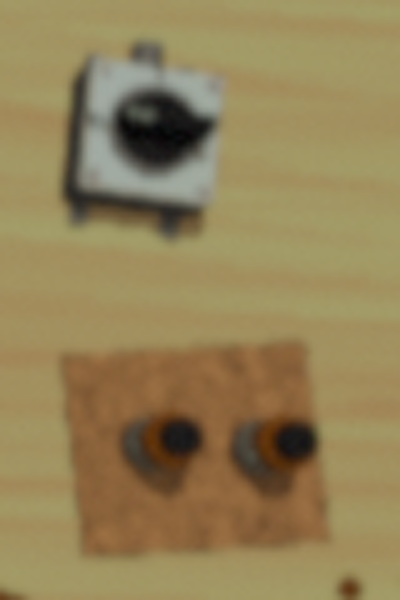

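The handle's white line now points left (+y), so the isolator is off. Both bottles are well inside the mat.

Call:
arm_command(gripper=[0.8, 0.8, 0.8], linear=[[10, 0, -30], [0, 0, 0], [0, 0, 0]], turn=[[0.4, -1.1, -1], [0, 0, 0], [0, 0, 0]])

```text
time_s: 23.32
tool_pos: [0.4642, 0.2999, 0.1486]
tool_rot: [[-0.009, -0.012, 1.0], [-0.0, 1.0, 0.012], [-1.0, 0.0, -0.009]]
force: [1.1, 0.8, 0.5]
grip_width: 0.0697
```

```bash
python3 d.py .471 .300 .022 0
```

```text
t 23.32 pos [464.2 299.9 148.6] yaw 0.7 w 69.7 F [1.1 0.8 0.5] J1,J6 [25. 24.]
need mm [ 6.800e+00  1.000e-01 -1.266e+02] turn [ 0.   -0.53 -0.69]
```

Call:
arm_command(gripper=[0.8, 0.8, 0.8, 0.8, 0.8, 0.8], linear=[[7, 0, -30], [0, 0, -30], [0, 0, -20], [0, 0, -10], [0, 0, 0], [0, 0, 0]], turn=[[0, -0.5, -0.7], [0, 0, 0], [0, 0, 0], [0, 0, 0], [0, 0, 0], [0, 0, 0]])

```text
time_s: 24.08
tool_pos: [0.4753, 0.2986, 0.0631]
tool_rot: [[0.007, 0.004, 1.0], [0.003, 1.0, -0.005], [-1.0, 0.003, 0.007]]
force: [-0.3, -0.2, 0.1]
grip_width: 0.0696
```

```bash
python3 d.py .471 .300 .022 0; python3 - <<'E'
from ov import *
c=cam("side");crop(c,220,220,370,340,5,"pics/e1.png")
E
```

```text
t 24.07 pos [475.3 298.6  63.1] yaw -0.3 w 69.6 F [-0.3 -0.2  0.1] J1,J6 [24. 24.]
need mm [ -4.3   1.4 -41.1] turn [-0.18  0.42  0.26]
```

View pics/e1.png

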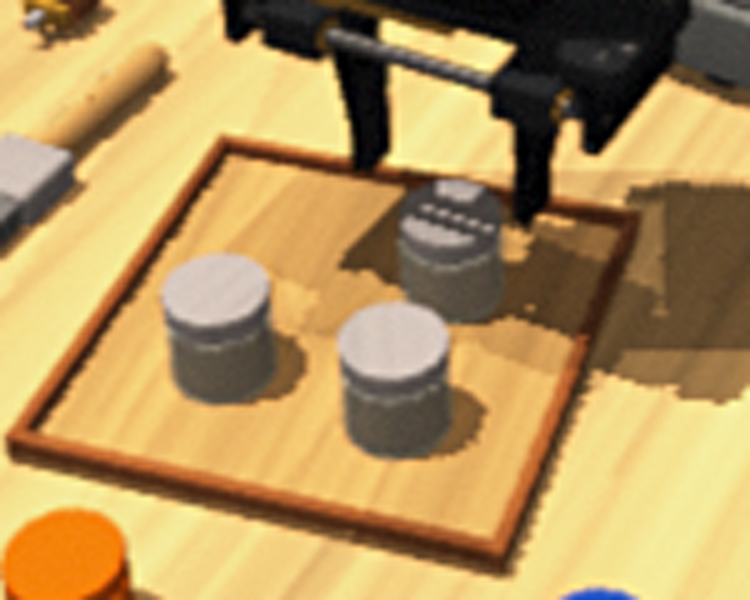

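Call:
arm_command(gripper=[0.8, 0.8, 0.8, 0.8, 0.4, 0.4, 0.4, 0.4], linear=[[-4, 1, -20], [0, 0, -15], [0, 0, -4], [0, 0, 0], [0, 0, 0], [0, 0, 0], [0, 0, 0], [0, 0, 0]], turn=[[0, 0.4, 0.2], [0, 0, 0], [0, 0, 0], [0, 0, 0], [0, 0, 0], [0, 0, 0], [0, 0, 0], [0, 0, 0]], newtons=15)

```text
time_s: 25.12
tool_pos: [0.4718, 0.3002, 0.0227]
tool_rot: [[0.002, 0.0, 1.0], [0.004, 1.0, -0.0], [-1.0, 0.004, 0.002]]
force: [0.2, -0.8, -0.3]
grip_width: 0.0453
```

```bash
python3 d.py .471 .300 .022 0
```

```text
t 25.12 pos [471.8 300.2  22.7] yaw -0.0 w 45.3 F [ 0.2 -0.8 -0.3] J1,J6 [24. 24.]
need mm [-0.8 -0.2 -0.7] turn [-0.24  0.11  0.03]
```

Call:
arm_command(gripper=[0.4, 0.4, 0.4, 0.4, 0.4, 0.4, 0.4, 0.4, 0.4, 0.4], linear=[[0, 0, 30], [0, 0, 50], [0, 0, 50], [25, -44, 0], [28, -50, 0], [28, -50, 0], [28, -50, 0], [25, -45, 0], [18, -30, 0], [0, 0, 0]], turn=[[0, 0, 0], [0, 0, 0], [0, 0, 0], [0, 0, 0], [0, 0, 0], [0, 0, 0], [0, 0, 0], [0, 0, 0], [0, 0, 0], [0, 0, 0]])

```text
time_s: 26.38
tool_pos: [0.6254, 0.022, 0.1572]
tool_rot: [[0.003, -0.003, 1.0], [0.003, 1.0, 0.003], [-1.0, 0.003, 0.003]]
force: [-0.3, -0.2, -1.7]
grip_width: 0.0456
```

```bash
python3 d.py .632 .017 .077 0
```

```text
t 26.38 pos [625.4  22.  157.2] yaw 0.1 w 45.6 F [-0.3 -0.2 -1.7] J1,J6 [-5. -6.]
need mm [  6.6  -5.  -80.2] turn [-0.2   0.19 -0.15]
```

Call:
arm_command(gripper=[0.4, 0.4, 0.4, 0.4, 0.4], linear=[[5, 0, -25], [0, 0, -25], [0, 0, -12], [0, 0, 0], [0, 0, 0]], turn=[[0, 0, 0], [0, 0, 0], [0, 0, 0], [0, 0, 0], [0, 0, 0]])

```text
time_s: 27.0
tool_pos: [0.6294, 0.0251, 0.0948]
tool_rot: [[0.003, -0.004, 1.0], [0.005, 1.0, 0.004], [-1.0, 0.005, 0.003]]
force: [0.5, -0.1, -1.8]
grip_width: 0.0455
```

```bash
python3 d.py .632 .017 .077 0
```

```text
t 27.0 pos [629.4  25.1  94.8] yaw 0.2 w 45.5 F [ 0.5 -0.1 -1.8] J1,J6 [-5. -5.]
need mm [  2.6  -8.1 -17.8] turn [-0.29  0.19 -0.23]
```

Call:
arm_command(gripper=[0.4, 0.4, 0.4, 0.4, 0.4], linear=[[2, -8, -9], [0, 0, -4], [0, 0, -4], [0, 0, -3], [0, 0, 0]], turn=[[0, 0, 0], [0, 0, 0], [0, 0, 0], [0, 0, 0], [0, 0, 0]])

```text
time_s: 27.62
tool_pos: [0.6333, 0.0164, 0.0765]
tool_rot: [[0.008, -0.004, 1.0], [0.005, 1.0, 0.004], [-1.0, 0.005, 0.008]]
force: [-0.8, -0.2, -0.4]
grip_width: 0.0454
```

```bash
python3 d.py .632 .017 .077 0
```

```text
t 27.62 pos [633.3  16.4  76.5] yaw 0.2 w 45.4 F [-0.8 -0.2 -0.4] J1,J6 [-6. -6.]
need mm [-1.3  0.6  0.5] turn [-0.26  0.44 -0.23]
```

Call:
arm_command(gripper=[0.4, 0.4], linear=[[0, 0, -3], [0, 0, -1]], turn=[[0, 0.3, 0], [0, 0, 0]])

```text
time_s: 27.88
tool_pos: [0.6337, 0.0164, 0.0761]
tool_rot: [[0.003, -0.004, 1.0], [0.004, 1.0, 0.004], [-1.0, 0.004, 0.003]]
force: [-0.7, 0.2, -0.3]
grip_width: 0.0459
```

Call:
arm_command(gripper=[0.75, 0.75, 0.75, 0.75, 0.75, 0.75, 0.75], linear=[[0, 0, 0], [0, 0, 0], [0, 0, 0], [0, 0, 20], [0, 0, 40], [0, 0, 50], [0, 0, 20]], turn=[[0, 0, 0], [0, 0, 0], [0, 0, 0], [0, 0, 0], [0, 0, 0], [0, 0, 0], [0, 0, 0]])

```text
time_s: 28.75
tool_pos: [0.6323, 0.0166, 0.211]
tool_rot: [[0.001, -0.004, 1.0], [0.005, 1.0, 0.004], [-1.0, 0.005, 0.001]]
force: [1.1, 0.3, 0.2]
grip_width: 0.0654
```

```bash
python3 d.py .534 .387 .15 0;python3 - <<'E'
from ov import *
sh=[circ((.633,.0165),.0225,.106)]+[circ(p,.0225,.052) for p in((.534,.386),(.452,.379))]
draw(cam("side"),sh,220,120,450,310,3.3,"pics/e2.png")
draw(cam("top"),sh,200,140,500,280,2.6,"pics/e3.png")
E
```

```text
t 28.75 pos [632.3  16.6 211. ] yaw 0.2 w 65.4 F [1.1 0.3 0.2] J1,J6 [-6. -6.]
need mm [-98.3 370.4 -61. ] turn [-0.26  0.04 -0.25]
```

View pics/e2.png

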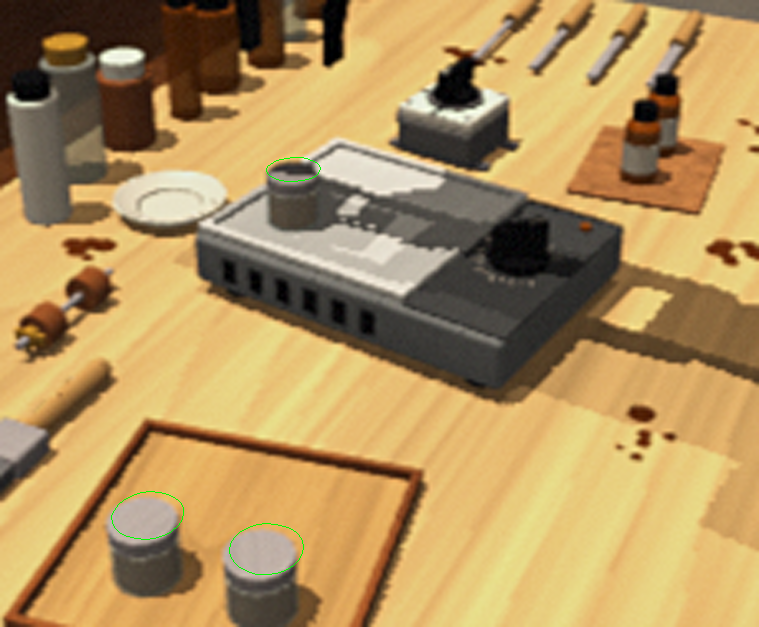

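View pics/e3.png

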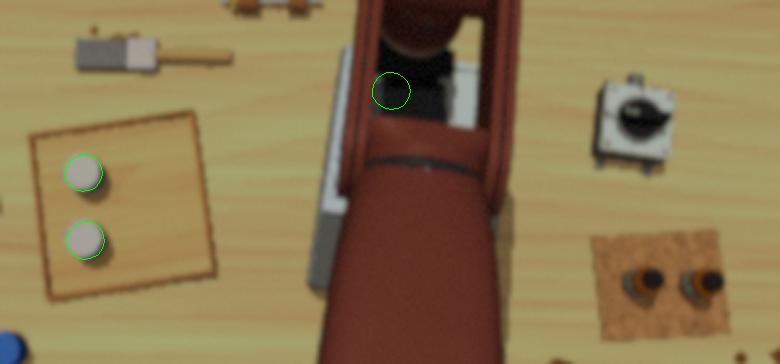

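The first jar stands on the plate (in the side crop at (293,195)) and the other two are unmoved. Next is jar A at (0.534, 0.386).

Call:
arm_command(gripper=[0.8, 0.8, 0.8, 0.8, 0.8, 0.8, 0.8, 0.8, 0.8, 0.8], linear=[[-13, 50, 0], [-14, 53, 0], [-14, 53, 0], [-14, 53, 0], [-14, 53, 0], [-14, 53, 0], [-12, 45, 0], [0, 0, 0], [0, 0, -30], [0, 0, 0]], turn=[[0, 0, 0], [0, 0, 0], [0, 0, 0], [0, 0, 0], [0, 0, 0], [0, 0, 0], [0, 0, 0], [0, 0, 0], [0, 0, 0], [0, 0, 0]])

```text
time_s: 30.1
tool_pos: [0.5289, 0.3833, 0.172]
tool_rot: [[-0.008, -0.002, 1.0], [-0.001, 1.0, 0.002], [-1.0, -0.001, -0.008]]
force: [-0.6, -0.7, 0.0]
grip_width: 0.0698
```

```bash
python3 d.py .534 .387 .10 0
```

```text
t 30.1 pos [528.9 383.3 172. ] yaw 0.1 w 69.8 F [-0.6 -0.7  0. ] J1,J6 [29. 29.]
need mm [  5.1   3.7 -72. ] turn [ 0.06 -0.43 -0.09]
```

Call:
arm_command(gripper=[0.8, 0.8, 0.8, 0.8, 0.8, 0.8, 0.8], linear=[[4, 3, -30], [0, 0, -30], [0, 0, -20], [0, 0, -10], [0, 0, 0], [0, 0, 0], [0, 0, 0]], turn=[[0, -0.3, 0], [0, 0, 0], [0, 0, 0], [0, 0, 0], [0, 0, 0], [0, 0, 0], [0, 0, 0]])

```text
time_s: 30.98
tool_pos: [0.5387, 0.384, 0.0871]
tool_rot: [[0.006, 0.003, 1.0], [0.002, 1.0, -0.003], [-1.0, 0.002, 0.006]]
force: [0.1, 0.1, 0.2]
grip_width: 0.0696
```

```bash
python3 d.py .534 .387 .022 0
```

```text
t 30.98 pos [538.7 384.   87.1] yaw -0.2 w 69.6 F [0.1 0.1 0.2] J1,J6 [29. 29.]
need mm [ -4.7   3.  -65.1] turn [-0.13  0.37  0.19]
```

Call:
arm_command(gripper=[0.8, 0.8, 0.8, 0.8, 0.8, 0.4, 0.4, 0.4, 0.4], linear=[[-4, 2, -25], [0, 0, -20], [0, 0, -10], [0, 0, -4], [0, 0, 0], [0, 0, 0], [0, 0, 0], [0, 0, 0], [0, 0, 0]], turn=[[0, 0, 0], [0, 0, 0], [0, 0, 0], [0, 0, 0], [0, 0, 0], [0, 0, 0], [0, 0, 0], [0, 0, 0], [0, 0, 0]])

```text
time_s: 32.1
tool_pos: [0.5382, 0.3879, 0.0314]
tool_rot: [[0.014, 0.003, 1.0], [0.006, 1.0, -0.003], [-1.0, 0.006, 0.014]]
force: [-0.2, 0.6, -1.2]
grip_width: 0.0454
```

```bash
python3 d.py .534 .387 .022 0
```

```text
t 32.1 pos [538.2 387.9  31.4] yaw -0.2 w 45.4 F [-0.2  0.6 -1.2] J1,J6 [29. 29.]
need mm [-4.2 -0.9 -9.4] turn [-0.37  0.8   0.17]
```

Gripped, but high on the lid. I'll regrasp lower.

Call:
arm_command(gripper=[0.8, 0.8, 0.8, 0.8, 0.4, 0.4, 0.4, 0.4], linear=[[0, 0, 0], [0, 0, 0], [-3, -1, -9], [0, 0, -3], [0, 0, 0], [0, 0, 0], [0, 0, 0], [0, 0, 0]], turn=[[0, 0, 0], [0, 0, 0], [-0.3, 0.8, 0], [0, 0, 0], [0, 0, 0], [0, 0, 0], [0, 0, 0], [0, 0, 0]])

```text
time_s: 33.1
tool_pos: [0.535, 0.3868, 0.0184]
tool_rot: [[-0.001, 0.003, 1.0], [0.001, 1.0, -0.003], [-1.0, 0.001, -0.001]]
force: [0.7, -0.1, -1.7]
grip_width: 0.0457
```

```bash
python3 d.py .534 .387 .022 0
```

```text
t 33.1 pos [535.  386.8  18.4] yaw -0.2 w 45.7 F [ 0.7 -0.1 -1.7] J1,J6 [29. 29.]
need mm [-1.   0.2  3.6] turn [-0.04 -0.05  0.17]
```

Call:
arm_command(gripper=[0.4, 0.4, 0.4, 0.4, 0.4, 0.4, 0.4, 0.4, 0.4, 0.4], linear=[[0, 0, 35], [0, 0, 55], [0, 0, 55], [8, -42, 0], [10, -55, 0], [10, -55, 0], [10, -55, 0], [10, -55, 0], [10, -55, 0], [10, -55, 0]], turn=[[0, 0, 0], [0, 0, 0], [0, 0, 0], [0, 0, 0], [0, 0, 0], [0, 0, 0], [0, 0, 0], [0, 0, 0], [0, 0, 0], [0, 0, 0]])

```text
time_s: 34.35
tool_pos: [0.6004, 0.0072, 0.1677]
tool_rot: [[-0.0, -0.005, 1.0], [0.0, 1.0, 0.005], [-1.0, 0.0, -0.0]]
force: [1.5, 0.4, -2.0]
grip_width: 0.0454
```

Call:
arm_command(gripper=[0.4, 0.4, 0.4, 0.4], linear=[[8, -40, 0], [4, -25, 0], [0, 0, 0], [0, 0, 0]], turn=[[0, 0, 0], [0, 0, 0], [0, 0, 0], [0, 0, 0]])

```text
time_s: 34.85
tool_pos: [0.612, -0.0641, 0.1673]
tool_rot: [[-0.001, 0.001, 1.0], [0.0, 1.0, -0.001], [-1.0, 0.0, -0.001]]
force: [-0.3, 0.1, -0.8]
grip_width: 0.0454
```

```bash
python3 d.py .621 -.073 .0725 0
```

```text
t 34.85 pos [612.  -64.1 167.3] yaw -0.1 w 45.4 F [-0.3  0.1 -0.8] J1,J6 [-13. -13.]
need mm [  9.   -8.9 -94.8] turn [-0.02 -0.04  0.06]
```

Call:
arm_command(gripper=[0.4, 0.4, 0.4, 0.4, 0.4, 0.4], linear=[[9, -9, -25], [0, 0, -30], [0, 0, -18], [0, 0, 0], [0, 0, 0], [0, 0, 0]], turn=[[0, 0, 0], [0, 0, 0], [0, 0, 0], [0, 0, 0], [0, 0, 0], [0, 0, 0]])

```text
time_s: 35.6
tool_pos: [0.6226, -0.0677, 0.0956]
tool_rot: [[0.003, -0.005, 1.0], [0.001, 1.0, 0.005], [-1.0, 0.0, 0.003]]
force: [1.2, -0.3, -1.5]
grip_width: 0.0455
```

```bash
python3 d.py .621 -.073 .0725 0
```

```text
t 35.6 pos [622.6 -67.7  95.6] yaw 0.3 w 45.5 F [ 1.2 -0.3 -1.5] J1,J6 [-13. -14.]
need mm [ -1.6  -5.3 -23.1] turn [-0.03  0.19 -0.31]
```

Call:
arm_command(gripper=[0.4, 0.4, 0.4, 0.4, 0.4, 0.4], linear=[[-2, -5, -12], [0, 0, -6], [0, 0, -5], [0, 0, -4], [0, 0, -3], [0, 0, 0]], turn=[[0, 0, 0], [0, 0, 0], [0, 0, 0], [0, 0, 0], [0, 0, 0], [0, 0, 0]])

```text
time_s: 36.35
tool_pos: [0.6222, -0.074, 0.0717]
tool_rot: [[0.007, -0.005, 1.0], [-0.001, 1.0, 0.005], [-1.0, -0.001, 0.007]]
force: [0.6, -0.7, -2.0]
grip_width: 0.0458
```

```bash
python3 d.py .621 -.073 .0725 0
```

```text
t 36.35 pos [622.2 -74.   71.7] yaw 0.3 w 45.8 F [ 0.6 -0.7 -2. ] J1,J6 [-14. -14.]
need mm [-1.2  1.   0.8] turn [ 0.06  0.38 -0.31]
```

Call:
arm_command(gripper=[0.4, 0.4, 0.4], linear=[[0, 0, -4], [0, 0, -2], [0, 0, 0]], turn=[[0, 0.3, 0], [0, 0, 0], [0, 0, 0]])

```text
time_s: 36.72
tool_pos: [0.6227, -0.0744, 0.0699]
tool_rot: [[0.001, -0.006, 1.0], [-0.002, 1.0, 0.006], [-1.0, -0.002, 0.001]]
force: [0.8, -0.7, -1.3]
grip_width: 0.0458
```

Call:
arm_command(gripper=[0.4, 0.4], linear=[[0, 0, -4], [0, 0, -3]], turn=[[0, 0, 0], [0, 0, 0]])

```text
time_s: 36.98
tool_pos: [0.623, -0.0748, 0.0676]
tool_rot: [[0.0, -0.006, 1.0], [-0.003, 1.0, 0.006], [-1.0, -0.003, 0.0]]
force: [-11.7, 2.1, 21.4]
grip_width: 0.0456
```

Call:
arm_command(gripper=[0.4, 0.75, 0.75, 0.75, 0.75, 0.75, 0.75, 0.75, 0.75], linear=[[0, 0, 3], [0, 0, 0], [0, 0, 0], [0, 0, 0], [0, 0, 20], [0, 0, 40], [0, 0, 50], [0, 0, 20], [0, 0, 0]], turn=[[0, 0, 0], [0, 0, 0], [0, 0, 0], [0, 0, 0], [0, 0, 0], [0, 0, 0], [0, 0, 0], [0, 0, 0], [0, 0, 0]])

```text
time_s: 38.1
tool_pos: [0.6226, -0.0747, 0.2077]
tool_rot: [[0.002, -0.006, 1.0], [-0.003, 1.0, 0.006], [-1.0, -0.003, 0.002]]
force: [0.0, -0.1, -0.8]
grip_width: 0.0653
```

```bash
python3 d.py .453 .380 .20 0;python3 - <<'E'
from ov import *
sh=[circ((.633,.0165),.0225,.106),circ((.6225,-.0745),.0225,.106)]+[circ(p,.0225,.052) for p in((.452,.379),)]
draw(cam("side"),sh,220,120,450,310,3.3,"pics/e4.png")
draw(cam("top"),sh,200,140,500,280,2.6,"pics/e5.png")
E
```

```text
t 38.1 pos [622.6 -74.7 207.7] yaw 0.4 w 65.3 F [ 0.  -0.1 -0.8] J1,J6 [-14. -14.]
need mm [-169.6  454.7   -7.7] turn [ 0.17  0.13 -0.35]
```

View pics/e4.png

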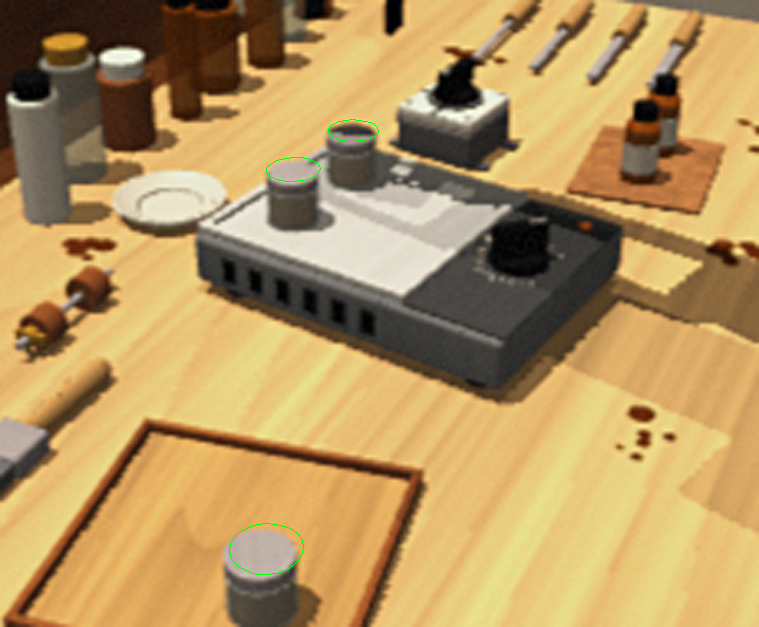

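View pics/e5.png

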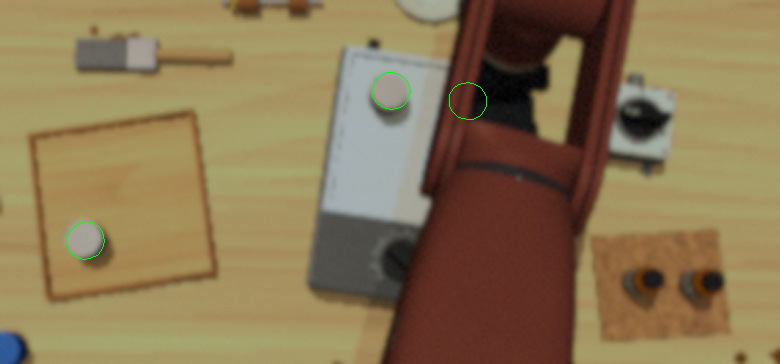

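Two jars stand on the plate, and jar B is still at (0.452, 0.380). I'll fetch it now.

Call:
arm_command(gripper=[0.8, 0.8, 0.8, 0.8, 0.8, 0.8, 0.8, 0.8, 0.8, 0.8], linear=[[-18, 50, 0], [-20, 54, 0], [-20, 54, 0], [-20, 54, 0], [-20, 54, 0], [-20, 54, 0], [-20, 54, 0], [-18, 45, 0], [-6, 15, 0], [0, 0, 0]], turn=[[0, 0, 0], [0, 0, 0], [0, 0, 0], [0, 0, 0], [0, 0, 0], [0, 0, 0], [0, 0, 0], [0, 0, 0], [0, 0, 0], [0, 0, 0]])

```text
time_s: 39.45
tool_pos: [0.4433, 0.3677, 0.1872]
tool_rot: [[-0.027, -0.003, 1.0], [-0.009, 1.0, 0.003], [-1.0, -0.009, -0.027]]
force: [0.2, -1.1, 0.3]
grip_width: 0.0696
```

```bash
python3 d.py .453 .380 .10 0
```

```text
t 39.45 pos [443.3 367.7 187.2] yaw 0.2 w 69.6 F [ 0.2 -1.1  0.3] J1,J6 [32. 31.]
need mm [  9.7  12.3 -87.2] turn [ 0.52 -1.53 -0.17]
```

Call:
arm_command(gripper=[0.8, 0.8, 0.8, 0.8, 0.8, 0.8, 0.8], linear=[[10, 10, -25], [0, 0, -30], [0, 0, -25], [0, 0, -10], [0, 0, 0], [0, 0, 0], [0, 0, 0]], turn=[[0.5, -1.5, 0], [0, 0, 0], [0, 0, 0], [0, 0, 0], [0, 0, 0], [0, 0, 0], [0, 0, 0]])

```text
time_s: 40.33
tool_pos: [0.4586, 0.3701, 0.0952]
tool_rot: [[0.002, 0.005, 1.0], [-0.003, 1.0, -0.005], [-1.0, -0.003, 0.002]]
force: [0.0, -0.5, -1.0]
grip_width: 0.0694
```

```bash
python3 d.py .453 .380 .022 0
```

```text
t 40.33 pos [458.6 370.1  95.2] yaw -0.3 w 69.4 F [ 0.  -0.5 -1. ] J1,J6 [31. 32.]
need mm [ -5.6   9.9 -73.2] turn [0.17 0.11 0.29]
```

Call:
arm_command(gripper=[0.8, 0.8, 0.8, 0.8, 0.8, 0.8], linear=[[-4, 9, -20], [0, 0, -20], [0, 0, -15], [0, 0, -5], [0, 0, 0], [0, 0, 0]], turn=[[0, 0, 0], [0, 0, 0], [0, 0, 0], [0, 0, 0], [0, 0, 0], [0, 0, 0]])

```text
time_s: 41.08
tool_pos: [0.454, 0.3817, 0.0325]
tool_rot: [[0.004, 0.004, 1.0], [-0.001, 1.0, -0.004], [-1.0, -0.001, 0.004]]
force: [-0.5, 0.3, 0.5]
grip_width: 0.0696
```

```bash
python3 d.py .453 .380 .022 0
```

```text
t 41.08 pos [454.  381.7  32.5] yaw -0.2 w 69.6 F [-0.5  0.3  0.5] J1,J6 [33. 33.]
need mm [ -1.   -1.7 -10.5] turn [0.07 0.22 0.23]
```

Call:
arm_command(gripper=[0.8, 0.8, 0.8, 0.4, 0.4, 0.4, 0.4], linear=[[-1, -1, -8], [0, 0, -3], [0, 0, 0], [0, 0, 0], [0, 0, 0], [0, 0, 0], [0, 0, 0]], turn=[[0, 0, 0], [0, 0, 0], [0, 0, 0], [0, 0, 0], [0, 0, 0], [0, 0, 0], [0, 0, 0]])

```text
time_s: 41.95
tool_pos: [0.4542, 0.3812, 0.0225]
tool_rot: [[0.006, 0.004, 1.0], [0.0, 1.0, -0.004], [-1.0, 0.0, 0.006]]
force: [0.5, 0.2, -1.0]
grip_width: 0.0456
```

```bash
python3 d.py .453 .380 .022 0
```

```text
t 41.95 pos [454.2 381.2  22.5] yaw -0.2 w 45.6 F [ 0.5  0.2 -1. ] J1,J6 [32. 33.]
need mm [-1.2 -1.2 -0.5] turn [-0.03  0.37  0.25]
```

Call:
arm_command(gripper=[0.4, 0.4, 0.4, 0.4, 0.4, 0.4, 0.4, 0.4, 0.4, 0.4], linear=[[0, 0, 35], [0, 0, 55], [0, 0, 50], [8, -42, 0], [12, -55, 0], [12, -55, 0], [12, -55, 0], [12, -55, 0], [12, -55, 0], [10, -50, 0]], turn=[[0, 0, 0], [0, 0, 0], [0, 0, 0], [0, 0, 0], [0, 0, 0], [0, 0, 0], [0, 0, 0], [0, 0, 0], [0, 0, 0], [0, 0, 0]])

```text
time_s: 43.2
tool_pos: [0.5303, 0.0057, 0.1663]
tool_rot: [[0.008, -0.004, 1.0], [-0.0, 1.0, 0.004], [-1.0, -0.0, 0.008]]
force: [0.4, 1.2, -0.6]
grip_width: 0.0451
```

Call:
arm_command(gripper=[0.4, 0.4, 0.4], linear=[[2, -15, 0], [0, 0, 0], [0, 0, 0]], turn=[[0, 0, 0], [0, 0, 0], [0, 0, 0]])

```text
time_s: 43.58
tool_pos: [0.5319, -0.0115, 0.1658]
tool_rot: [[0.007, 0.001, 1.0], [0.0, 1.0, -0.001], [-1.0, 0.0, 0.007]]
force: [-0.5, 0.5, -0.8]
grip_width: 0.0456
```

```bash
python3 d.py .537 -.017 .0765 0
```

```text
t 43.58 pos [531.9 -11.5 165.8] yaw -0.1 w 45.6 F [-0.5  0.5 -0.8] J1,J6 [-10. -10.]
need mm [  5.1  -5.5 -89.3] turn [-0.03  0.37  0.07]
```

Call:
arm_command(gripper=[0.4, 0.4, 0.4, 0.4, 0.4, 0.4], linear=[[5, -6, -25], [0, 0, -28], [0, 0, -15], [0, 0, 0], [0, 0, 0], [0, 0, 0]], turn=[[0, 0.3, 0], [0, 0, 0], [0, 0, 0], [0, 0, 0], [0, 0, 0], [0, 0, 0]])

```text
time_s: 44.32
tool_pos: [0.5381, -0.0107, 0.0988]
tool_rot: [[0.005, -0.008, 1.0], [0.001, 1.0, 0.008], [-1.0, 0.001, 0.005]]
force: [0.5, -0.3, -1.3]
grip_width: 0.0456
```

```bash
python3 d.py .537 -.017 .0765 0
```

```text
t 44.33 pos [538.1 -10.7  98.8] yaw 0.5 w 45.6 F [ 0.5 -0.3 -1.3] J1,J6 [-10. -10.]
need mm [ -1.1  -6.3 -22.3] turn [-0.07  0.28 -0.45]
```

Call:
arm_command(gripper=[0.4, 0.4, 0.4, 0.4, 0.4, 0.4], linear=[[-1, -4, -12], [0, 0, -6], [0, 0, -4], [0, 0, -4], [0, 0, -3], [0, 0, 0]], turn=[[0, 0.2, 0], [0, 0, 0], [0, 0, 0], [0, 0, 0], [0, 0, 0], [0, 0, 0]])

```text
time_s: 45.08
tool_pos: [0.5385, -0.0159, 0.0744]
tool_rot: [[0.003, -0.008, 1.0], [0.0, 1.0, 0.008], [-1.0, 0.0, 0.003]]
force: [0.4, 0.8, -1.1]
grip_width: 0.0453
```

```bash
python3 d.py .537 -.017 .0765 0
```

```text
t 45.08 pos [538.5 -15.9  74.4] yaw 0.4 w 45.3 F [ 0.4  0.8 -1.1] J1,J6 [-10. -11.]
need mm [-1.5 -1.1  2.1] turn [-0.01  0.17 -0.44]
```

Call:
arm_command(gripper=[0.4, 0.4], linear=[[0, 0, -4], [0, 0, -2]], turn=[[0, 0, 0], [0, 0, 0]])

```text
time_s: 45.32
tool_pos: [0.539, -0.0162, 0.0721]
tool_rot: [[0.003, -0.008, 1.0], [-0.0, 1.0, 0.008], [-1.0, -0.0, 0.003]]
force: [-10.7, 1.8, 18.7]
grip_width: 0.0456
```

Contact, so I'll release.

Call:
arm_command(gripper=[0.4, 0.7, 0.7, 0.7, 0.7, 0.7, 0.7, 0.7, 0.7, 0.7], linear=[[0, 0, 3], [0, 0, 0], [0, 0, 0], [0, 0, 0], [0, 0, 20], [0, 0, 40], [0, 0, 40], [-40, 0, 20], [-40, 0, 0], [0, 0, 0]], turn=[[0, 0, 0], [0, 0, 0], [0, 0, 0], [0, 0, 0], [0, 0, 0], [0, 0, 0], [0, 0, 0], [0, 0, -10], [0, 0, -10], [0, 0, -10]])

```text
time_s: 46.58
tool_pos: [0.4554, -0.0161, 0.1956]
tool_rot: [[0.001, 0.507, 0.862], [0.002, 0.862, -0.507], [-1.0, 0.002, -0.0]]
force: [0.8, 0.0, 0.2]
grip_width: 0.0609
```

```bash
python3 d.py .433 -.0045 .15 -44;python3 - <<'E'
from ov import *
sh=[circ((.633,.0165),.0225,.106),circ((.6225,-.0745),.0225,.106),circ((.539,-.016),.0225,.106)]
c=cam("side");draw(c,sh,220,120,450,310,3.3,"pics/e6.png");crop(c,355,170,415,220,12,"pics/e7.png")
E
```

```text
t 46.58 pos [455.4 -16.1 195.6] yaw -30.4 w 60.9 F [0.8 0.  0.2] J1,J6 [-12.  18.]
need mm [-22.4  11.6 -45.6] turn [ -0.1    0.05 -13.56]
```

View pics/e6.png

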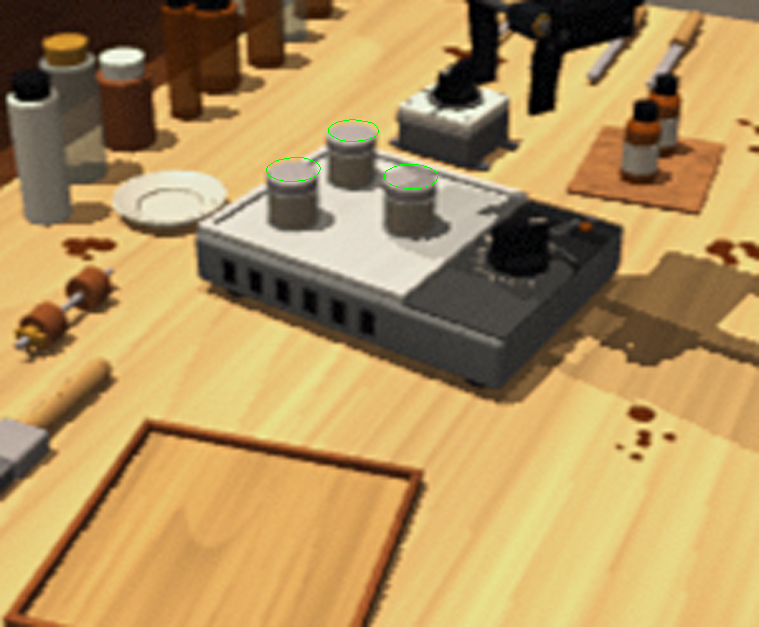

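View pics/e7.png

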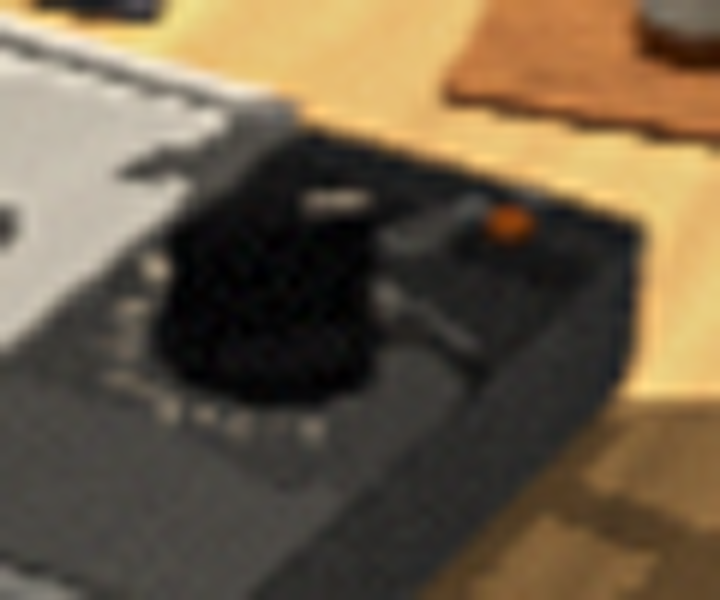

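All three jars stand on the plate, at crop pixels (293,195), (352,160) and (410,200). Next I'll measure the dial's bar angle from the first top image.

```bash
python3 - <<'E'
from ov import *
c=cam("top");im=cv2.imread("pics/top0.png");g=im.min(2)[225:260,335:380].astype(int)
p=proj(c,[[.433,-.0045,.095]])[0];print("axis px",p)
ys,xs=np.where(g>0)
m=((xs+335-p[0])**2+(ys+225-p[1])**2<7**2); w=np.clip(g[ys,xs]-70,0,None)*m
ctr=np.array([(w*(xs+335)).sum(),(w*(ys+225)).sum()])/w.sum();print(ctr,g.max())
P=back(c,ctr,.095)[0]-[.433,-.0045,.095];print(P*1e3,np.degrees(np.arctan2(P[1],P[0])))
E
```

```text
axis px [356.08026176 239.74727141]
[358.75115207 242.55299539] 153
[-8.28592650e+00 -8.13267964e+00 -2.77555756e-14] -135.53476786130938
```

Call:
arm_command(gripper=[0.6, 0.6, 0.6, 0.6, 0.6], linear=[[-20, 10, -20], [0, 0, -30], [0, 0, -20], [0, 0, 0], [0, 0, 0]], turn=[[0, 0, -7], [0, 0, -6], [0, 0, 0], [0, 0, 0], [0, 0, 0]])

```text
time_s: 47.3
tool_pos: [0.4387, -0.0063, 0.1251]
tool_rot: [[0.004, 0.676, 0.737], [0.0, 0.737, -0.676], [-1.0, 0.003, 0.003]]
force: [0.2, -0.6, -0.2]
grip_width: 0.0526
```

```bash
python3 d.py .433 -.0045 .073 -45
```

```text
t 47.3 pos [438.7  -6.3 125.1] yaw -42.5 w 52.6 F [ 0.2 -0.6 -0.2] J1,J6 [-11.  31.]
need mm [ -5.7   1.8 -52.1] turn [-0.01  0.23 -2.49]
```

Call:
arm_command(gripper=[0.6, 0.6, 0.6, 0.6, 0.6], linear=[[-5, 2, -18], [0, 0, -16], [0, 0, -8], [0, 0, 0], [0, 0, 0]], turn=[[0, 0, -2.5], [0, 0, 0], [0, 0, 0], [0, 0, 0], [0, 0, 0]])

```text
time_s: 47.92
tool_pos: [0.4373, -0.0051, 0.0853]
tool_rot: [[0.01, 0.704, 0.71], [-0.001, 0.71, -0.704], [-1.0, 0.006, 0.008]]
force: [-0.0, 0.5, -0.4]
grip_width: 0.0519
```

```bash
python3 d.py .433 -.0045 .075 -45
```

```text
t 47.92 pos [437.3  -5.1  85.3] yaw -44.8 w 51.9 F [-0.   0.5 -0.4] J1,J6 [-11.  34.]
need mm [ -4.3   0.6 -10.3] turn [ 0.07  0.59 -0.24]
```

Call:
arm_command(gripper=[0.6, 0.6, 0.6, 0.1, 0.1, 0.1, 0.1, 0.1, 0.1], linear=[[-5, 0, -8], [0, 0, -2], [0, 0, 0], [0, 0, 0], [0, 0, 0], [0, 0, 0], [0, 0, 0], [0, 0, 0], [0, 0, 0]], turn=[[0, 0.5, 0], [0, 0, 0], [0, 0, 0], [0, 0, 0], [0, 0, 0], [0, 0, 0], [0, 0, 0], [0, 0, 0], [0, 0, 0]])

```text
time_s: 49.05
tool_pos: [0.4322, -0.0046, 0.0757]
tool_rot: [[0.001, 0.704, 0.71], [-0.0, 0.71, -0.704], [-1.0, 0.001, 0.001]]
force: [0.4, -0.5, -0.3]
grip_width: 0.0138
```

```bash
python3 d.py .433 -.0045 .075 -45
```

```text
t 49.05 pos [432.2  -4.6  75.7] yaw -44.7 w 13.8 F [ 0.4 -0.5 -0.3] J1,J6 [-11.  34.]
need mm [ 0.8  0.1 -0.7] turn [ 0.01  0.07 -0.27]
```

Gripped at 13.8 mm with yaw −44.7°. I'll turn it about +100° to yaw 56°.

Call:
arm_command(gripper=[0.1, 0.1, 0.1, 0.1, 0.1, 0.1, 0.1, 0.1, 0.1, 0.1], linear=[[0, 0, 0], [0, 0, 0], [0, 0, 0], [0, 0, 0], [0, 0, 0], [0, 0, 0], [0, 0, 0], [0, 0, 0], [0, 0, 0], [0, 0, 0]], turn=[[0, 0, 10], [0, 0, 10], [0, 0, 10], [0, 0, 10], [0, 0, 10], [0, 0, 10], [0, 0, 10], [0, 0, 10], [0, 0, 5], [0, 0, 0]])

```text
time_s: 50.3
tool_pos: [0.4395, -0.0047, 0.0757]
tool_rot: [[0.015, -0.681, 0.732], [0.013, 0.733, 0.681], [-1.0, -0.001, 0.02]]
force: [-1.2, 1.0, 0.8]
grip_width: 0.0139
```

```bash
python3 d.py .433 -.0045 .075 56
```

```text
t 50.3 pos [439.5  -4.7  75.7] yaw 42.9 w 13.9 F [-1.2  1.   0.8] J1,J6 [-12. -55.]
need mm [-6.5  0.2 -0.7] turn [-0.84  0.78 13.1 ]
```

Call:
arm_command(gripper=[0.1, 0.1, 0.1, 0.1], linear=[[-5, 0, 0], [-2, 0, 0], [0, 0, 0], [0, 0, 0]], turn=[[-0.5, 0.5, 7], [0, 0, 5], [0, 0, 0], [0, 0, 0]])

```text
time_s: 50.8
tool_pos: [0.4398, -0.0035, 0.0763]
tool_rot: [[0.023, -0.816, 0.578], [0.009, 0.578, 0.816], [-1.0, -0.013, 0.02]]
force: [-0.5, 1.8, 1.1]
grip_width: 0.014
```

```bash
python3 d.py .433 -.0045 .075 56
```

```text
t 50.8 pos [439.8  -3.5  76.3] yaw 54.7 w 14.0 F [-0.5  1.8  1.1] J1,J6 [-11. -66.]
need mm [-6.8 -1.  -1.3] turn [-0.52  1.28  1.31]
```

Call:
arm_command(gripper=[0.1, 0.5, 0.5, 0.5, 0.5, 0.5, 0.5, 0.5], linear=[[0, 0, 0], [0, 0, 0], [0, 0, 0], [0, 0, 0], [0, 0, 30], [0, 0, 50], [0, 0, 50], [0, -20, 20]], turn=[[0, 0, 1], [0, 0, 0], [0, 0, 0], [0, 0, 0], [0, 0, 0], [0, 0, 0], [0, 0, 0], [0, 0, 0]])

```text
time_s: 51.8
tool_pos: [0.4366, -0.0237, 0.2283]
tool_rot: [[0.017, -0.826, 0.564], [0.009, 0.564, 0.826], [-1.0, -0.009, 0.016]]
force: [1.2, 0.4, -0.6]
grip_width: 0.0436
```

Call:
arm_command(gripper=[0.6, 0.6, 0.6, 0.6, 0.6, 0.6, 0.6, 0.6], linear=[[20, -40, 0], [25, -45, 0], [25, -45, 0], [25, -45, 0], [25, -45, 0], [20, -35, 0], [0, 0, 0], [0, 0, 0]], turn=[[0, 0, -10], [0, 0, -10], [0, 0, -10], [0, 0, -10], [0, 0, -10], [0, 0, -10], [0, 0, 0], [0, 0, 0]])

```text
time_s: 52.8
tool_pos: [0.5808, -0.289, 0.2306]
tool_rot: [[0.017, 0.109, 0.994], [-0.017, 0.994, -0.109], [-1.0, -0.016, 0.019]]
force: [0.0, -0.2, -0.1]
grip_width: 0.0521
```

```bash
python3 d.py .6125 -.293 .16 -7.3; python3 - <<'E'
from ov import *
c=cam("top");crop(c,330,215,385,260,14,"pics/f1.png")
o=np.array([.433,-.0045]);L=[]
sh=[circ((.633,.0165),.0225,.106),circ((.6225,-.0745),.0225,.106),circ((.539,-.016),.0225,.106)]
draw(c,sh,310,145,500,285,4,"pics/f2.png")
im=c["bgr"];g=im.min(2)[225:260,335:380].astype(int);p=proj(c,[[.433,-.0045,.095]])[0]
ys,xs=np.where(g>0);m=((xs+335-p[0])**2+(ys+225-p[1])**2<7**2); w=np.clip(g[ys,xs]-70,0,None)*m
ctr=np.array([(w*(xs+335)).sum(),(w*(ys+225)).sum()])/w.sum()
P=back(c,ctr,.095)[0]-[.433,-.0045,.095];print(P*1e3,np.degrees(np.arctan2(P[1],P[0])))
E
```

```text
t 52.8 pos [ 580.8 -289.   230.6] yaw -6.3 w 52.1 F [ 0.  -0.2 -0.1] J1,J6 [-33. -27.]
need mm [ 31.7  -4.  -70.6] turn [ 1.01  0.96 -1.03]
[ 1.34136512e+01 -6.03257425e+00 -2.77555756e-14] -24.21506715937855
```

View pics/f1.png

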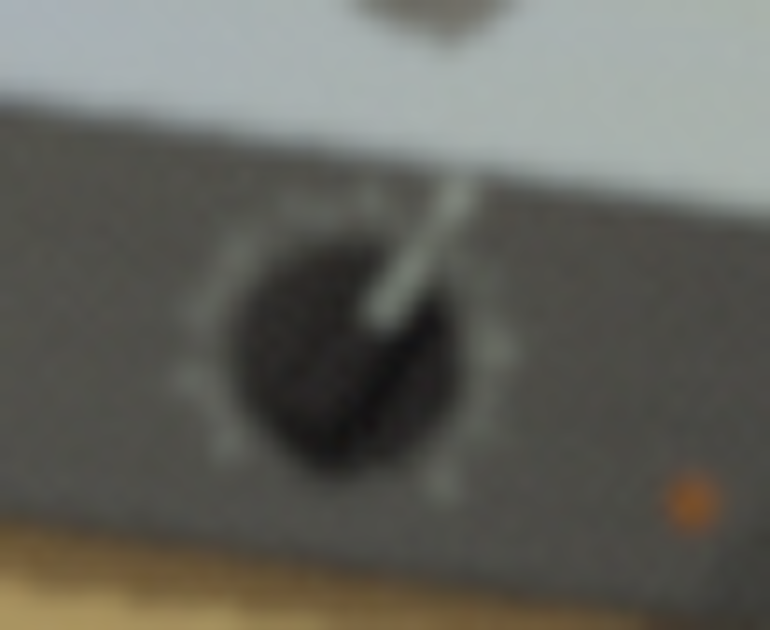

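View pics/f2.png

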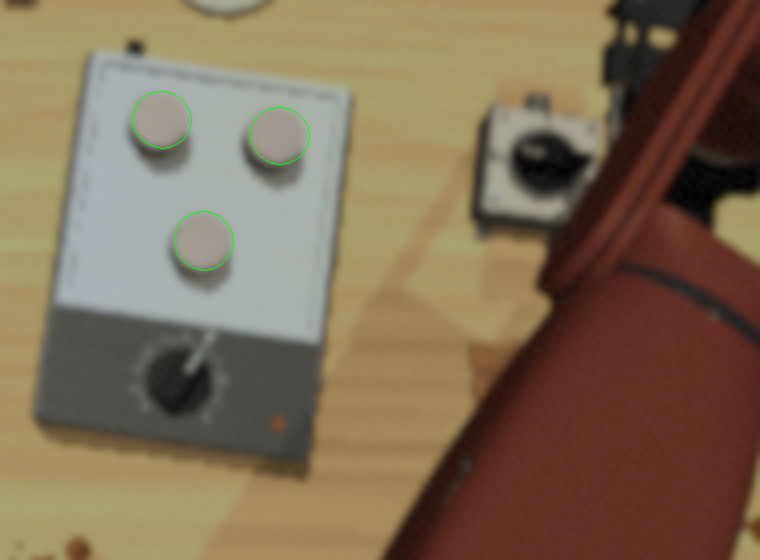

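The pointer line runs straight into the glue mark, from (380,315) to (465,190), so the dial is at 60. All three jars are on the plate. Now I'll switch the isolator back on.

Call:
arm_command(gripper=[0.6, 0.6, 0.6, 0.6, 0.6, 0.6], linear=[[31, -3, -20], [0, 0, -35], [0, 0, -35], [0, 0, -20], [0, 0, 0], [0, 0, 0]], turn=[[1, 0.9, -1], [0, 0, 0], [0, 0, 0], [0, 0, 0], [0, 0, 0], [0, 0, 0]])

```text
time_s: 53.6
tool_pos: [0.6127, -0.2866, 0.1232]
tool_rot: [[0.006, 0.116, 0.993], [-0.002, 0.993, -0.116], [-1.0, -0.002, 0.006]]
force: [0.9, -0.5, 1.1]
grip_width: 0.052
```

```bash
python3 d.py .6135 -.2925 .073 -7.3
```

```text
t 53.6 pos [ 612.7 -286.6  123.2] yaw -6.7 w 52.0 F [ 0.9 -0.5  1.1] J1,J6 [-32. -25.]
need mm [  0.8  -5.9 -50.2] turn [ 0.14  0.32 -0.62]
```

Call:
arm_command(gripper=[0.6, 0.6, 0.6, 0.6, 0.6, 0.6], linear=[[0, -5, -18], [0, 0, -16], [0, 0, -9], [0, 0, -4], [0, 0, 0], [0, 0, 0]], turn=[[0, 0.3, -0.5], [0, 0, 0], [0, 0, 0], [0, 0, 0], [0, 0, 0], [0, 0, 0]])

```text
time_s: 54.35
tool_pos: [0.6138, -0.293, 0.0757]
tool_rot: [[0.003, 0.126, 0.992], [-0.005, 0.992, -0.126], [-1.0, -0.004, 0.004]]
force: [-0.0, 0.3, -0.3]
grip_width: 0.0524
```

```bash
python3 d.py .6135 -.2925 .073 -7.3
```

```text
t 54.35 pos [ 613.8 -293.    75.7] yaw -7.2 w 52.4 F [-0.   0.3 -0.3] J1,J6 [-32. -25.]
need mm [-0.3  0.5 -2.7] turn [ 0.27  0.19 -0.07]
```

Call:
arm_command(gripper=[0.1, 0.1, 0.1, 0.1, 0.1, 0.1], linear=[[0, 0, -3], [0, 0, 0], [0, 0, 0], [0, 0, 0], [0, 0, 0], [0, 0, 0]], turn=[[0, 0, 0], [0, 0, 0], [0, 0, 0], [0, 0, 0], [0, 0, 0], [0, 0, 0]])

```text
time_s: 55.1
tool_pos: [0.6163, -0.2936, 0.074]
tool_rot: [[0.009, 0.126, 0.992], [-0.007, 0.992, -0.126], [-1.0, -0.006, 0.01]]
force: [-1.3, -0.5, 0.8]
grip_width: 0.0136
```

Call:
arm_command(gripper=[0.1, 0.1, 0.1, 0.1, 0.1, 0.1, 0.1, 0.1, 0.1, 0.1], linear=[[0, 0, 0], [0, 0, 0], [0, 0, 0], [0, 0, 0], [0, 0, 0], [0, 0, 0], [0, 0, 0], [0, 0, 0], [0, 0, 0], [0, 0, 0]], turn=[[0, 0, -10], [0, 0, -10], [0, 0, -10], [0, 0, -10], [0, 0, -10], [0, 0, -10], [0, 0, -10], [0, 0, -10], [0, 0, -6], [0, 0, 0]])

```text
time_s: 56.35
tool_pos: [0.6151, -0.2921, 0.074]
tool_rot: [[-0.007, 0.995, -0.104], [-0.005, -0.104, -0.995], [-1.0, -0.007, 0.005]]
force: [-0.3, -0.2, -0.4]
grip_width: 0.0139
```

```bash
python3 d.py .6135 -.2925 .073 -97.3
```

```text
t 56.35 pos [ 615.1 -292.1   74. ] yaw -96.0 w 13.9 F [-0.3 -0.2 -0.4] J1,J6 [-32.  64.]
need mm [-1.6 -0.4 -1. ] turn [ 0.26 -0.41 -1.3 ]
```

Now open and retreat.

Call:
arm_command(gripper=[0.1, 0.6, 0.6, 0.6, 0.6, 0.6, 0.6, 0.6, 0.6], linear=[[0, 0, 0], [0, 0, 0], [0, 0, 0], [0, 0, 0], [0, 0, 30], [0, 0, 50], [0, 0, 50], [0, 0, 30], [0, 0, 0]], turn=[[0, 0, -1.3], [0, 0, 0], [0, 0, 0], [0, 0, 0], [0, 0, 0], [0, 0, 0], [0, 0, 0], [0, 0, 0], [0, 0, 0]])

```text
time_s: 57.48
tool_pos: [0.6127, -0.2912, 0.2374]
tool_rot: [[-0.011, 0.992, -0.123], [-0.003, -0.123, -0.992], [-1.0, -0.01, 0.004]]
force: [-0.4, 0.2, -0.1]
grip_width: 0.0521
```

Call:
arm_command(gripper=[0.6, 0.6, 0.6, 0.6, 0.6, 0.6, 0.6], linear=[[-45, -40, 0], [-45, -40, 0], [-45, -40, 0], [-45, -40, 0], [-45, -40, 0], [-30, -40, 0], [0, 0, 0]], turn=[[0, 0, 0], [0, 0, 0], [0, 0, 0], [0, 0, 0], [0, 0, 0], [0, 0, 0], [0, 0, 0]])

```text
time_s: 58.35
tool_pos: [0.3464, -0.5319, 0.2239]
tool_rot: [[-0.019, 0.993, -0.118], [0.009, -0.118, -0.993], [-1.0, -0.02, -0.007]]
force: [-0.0, 0.2, -0.5]
grip_width: 0.0524
```

```bash
python3 - <<'E'
from ov import *
c=cam("top");crop(c,310,130,500,285,4,"pics/g1.png");crop(c,415,160,495,280,5,"pics/g3.png")
c=cam("side");crop(c,220,110,460,250,3.3,"pics/g2.png")
s=arm.sense();print(s["time_s"],s["force"].round(1),s["tool_pos"].round(3))
E
```

```text
58.45 [-0.6  0.3 -0.3] [ 0.349 -0.529  0.224]
```

View pics/g1.png

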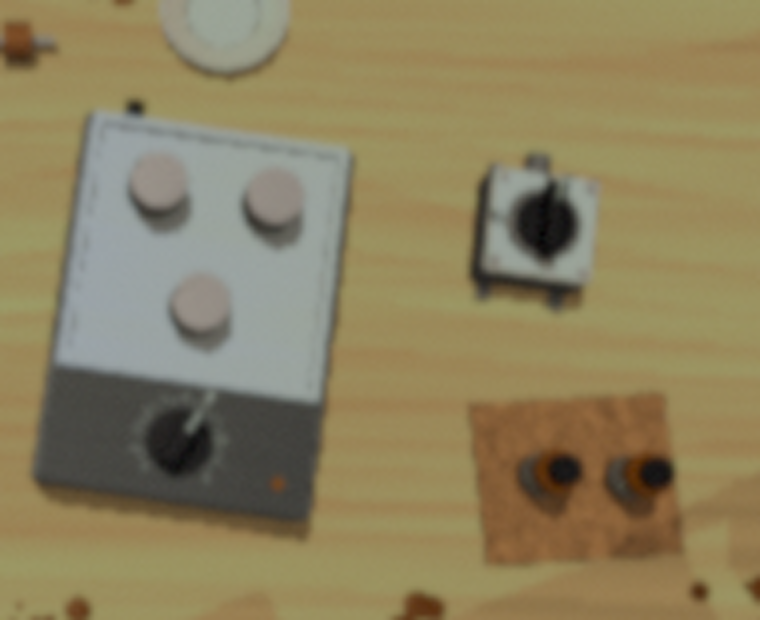

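View pics/g2.png

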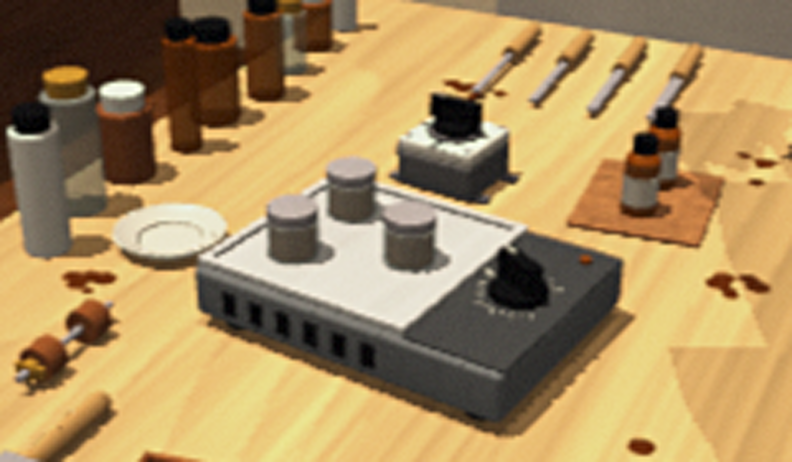

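View pics/g3.png

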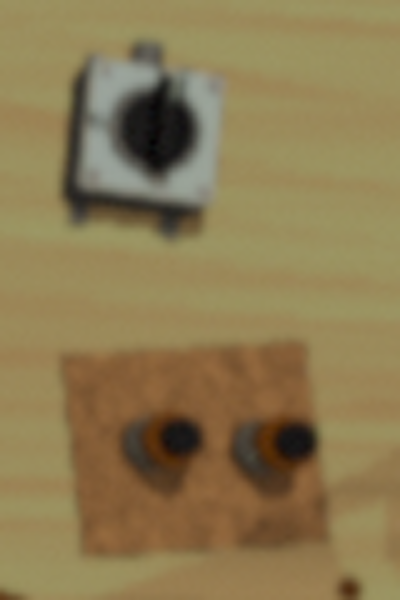

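The handle is back as in the first picture (on). The jars, bottles and dial are all in place, so I'm handing in.

```bash
python3 -c "
from plant import arm
print(arm.sign_off())"
```

```text
the job is handed in; nothing more can be done
None
```

The changeover is finished and handed in, at about 58 s of the 210 s allowed; the hand-in gave no verdict. In order:

1. I switched the isolator off.
2. I stood both varnish bottles on the cork mat.
3. I stood all three glue jars on the hot plate.
4. I turned the dial from about 97 down to 60.
5. I switched the isolator back on last.

**Last checks, from the top and side pictures:**
- **Bottles:** both are upright and well inside the mat.
- **Jars:** all three are upright inside the plate's lip.
- **Dial:** the pointer line runs into the glue mark, and the gripper's final angle also puts it at 60. A rough reading of the white line's centre came out 10° off. I put that down to the line blending with the glue mark in the picture.
- **Isolator:** the handle looks the same as in the first picture, when it was on.
- **Clamp, brush and saucer:** I saw no sign that they had moved. I did not measure their positions.
- **Arm:** clear of everything, and no knocked jar was seen.

**Contact while placing:** four of the five set-downs pressed briefly with about 17–21 N before I released. Nothing shifted visibly.

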